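Close a micrometer on a turned roller with its ratchet

TASK

Measure the length of the brass roller: take it from the blue rack, lay it in the V-rest between the anvil and the spindle of the tilted micrometer and let go of it. Then turn the black ratchet cap clockwise, seen from the cap's end, until the spindle has closed on the roller and the ratchet has clicked two or three times, and leave the roller clamped for the reading, lying true in the rest and squeezed no harder than the clutch gives, with the cap let go. Leave the steel rollers, the ring gauge and the caliper where they are.

Things in the scene. Friction and masses are not known exactly. Their poses are not given: they have to be found in the camera images.
- micrometer: 25-50 mm outside micrometer, ivory C-frame 12 mm thick (y), fixed in a black stand. Leans 35 deg from vertical, ratchet end up and towards the robot. Origin: centre of the anvil's face, 100 mm above the bench; z along the spindle axis from anvil to ratchet; x out of the open throat (up, away from the robot); y across. Flat faces of anvil and spindle 14 mm across; frame's spine at x -58 to -42 mm.
- rest_center (a point): Where the roller's centre is to be: on the spindle axis, 16 mm from the anvil's face; axes as the micrometer's. The steel V-rest (90 deg between its lands) is on the -x side, z 3 to 31 mm, at most 23 mm wide (y); a 24 mm roller lying in it has its axis on the spindle axis. The spindle's face stands 4 to 5.6 mm farther from the anvil than the roller is long.
- cap_center (a point): Centre of the black knurled ratchet cap, 22 mm across, 25 mm long, on the spindle axis 146 mm from the anvil's face; axes as the micrometer's. It turns in place, without travel along the axis. Below it the grey thimble, 17 mm across, z 96 to 133 mm, which bypasses the clutch: do not grip it. Sleeve and boss at z 60 to 96 mm, 18 mm across, display housing beside them at x -41 to -11, 22 mm thick.
- thimble (a joint): Turn of the thimble, rad, growing clockwise seen from the cap's end. It feeds the spindle to the anvil 10 mm a turn: face at z = 40 mm - 1.592 mm x this value. The face meets the roller (against the anvil) at about 5.03 rad. 1.5 to 2.5 rad at the start; stays where it is left.
- ratchet (a joint): Slip of the ratchet cap on the thimble, rad, 0 at the start, growing clockwise. The cap carries the thimble along (0.01 N m) until the spindle is stopped by the roller; at 0.03 N m the clutch slips and this value grows, a click each 0.35 rad, the spindle pressing with about 12 N. Turned back, the cap takes the thimble back with it.
- brass_roller_center (a point): centre of the brass-coloured roller to be measured: a solid cylinder 24 mm across and 32 mm long, both ends alike, 0.12 kg; x along its axis. It lies level on one V-saddle of the rack, its axis along the rack's x, its centre 40 mm above the bench.
- rack: blue fixed rack, plate 90 x 240 x 8 mm, origin under its centre; four white V-saddles at y = -87, -29, 29, 87 mm, each 22 mm long (x) and at most 23 mm wide, hold rollers with the axis along x, 40 mm above the bench (32 mm clear between roller axis and plate). Three saddles are taken, one is empty.
- steel_roller_a_center (a point): centre of a steel roller, same size as the brass one, on another saddle; to be left there
- steel_roller_b_center (a point): centre of the other steel roller, as before; to be left there
- ring_gauge_center (a point): centre of a loose steel ring gauge lying on the bench by the stand, 56 mm across, 28 mm bore, 18 mm high; to be left there
- caliper_center (a point): a loose digital caliper lying on the bench, 200 mm long along its x, 60 mm wide, 14 mm high, this point at the middle of its beam 6 mm up; to be left there
- comparator: dial comparator stand, a fixed obstacle, base 100 (x) x 80 x 28 mm, column 22 mm thick and 225 mm high standing 30 mm to +x of its origin, dial 56 mm across at 150 mm height; origin under the base's centre
There are look-alikes about, which are no part of the job. What is shaped like the part that bears brass_roller_center but purple or red is not meant.

How it is judged:
By the outcome, as a careful person would: the job done as asked, in the order asked, and still so for the second after the job is handed in, with the robot touching nothing.
It also fails if it takes over 72 s, if anything falls off the work surface, if the arm or the gripper's body presses on something with over 40 N, if the wrist force passes 120 N, or if a joint passes its speed limit or range.

ROBOT

A 6-joint arm with a two-finger parallel gripper is mounted at the origin on the work surface. World frame = base frame: x ahead of the robot, y to its left, z up, the work surface at z = 0. Lengths are in m, angles in rad, forces in N, time in s.
With the tool pointing down it reaches from about 0.25 to 0.775 m from the base axis. Payload 4 kg.
Tool frame: the origin (TCP) lies where the fingers leave the gripper's body, on its centre line; the fingertips stand 97 mm ahead of it and the grasp point (between the pads) lies 78 mm ahead of it; z points along the fingers, y is the line along which they close (so a half turn about z gives the same grasp; the last joint's range is limited). The gripper opens to 94 mm and grips with 3 to 60 N. Pads are 16 mm wide; open, the fingers measure 119 mm over their backs; the gripper's body (75 mm by 177 mm) begins 78 mm behind the grasp point.
Start: joints at [-1.359, 0.087, 1.371, -0, 1.684, -0.103], TCP at [0.17, -0.523, 0.303] pointing down, gripper open.
Joint ranges: [-3.1, 3.1], [-0.76, 2.03], [0.27, 2.55], [-1.08, 4.22], [0.17, 2.65], [-2.57, 2.57]. Speed limits (rad/s): [2.79, 2.79, 3.14, 3.14, 3.14, 3.14].

INTERFACE

Orientations are given as [roll, pitch, yaw] about the fixed x, y, z axes, in that order (R = Rz(yaw) Ry(pitch) Rx(roll)).
In Python, from bench import robot, eyes gives the robot as it stands. The module is installed in compiled form; this text tells all that it offers.
- The arm moves only by the tool carry_out, never from a script. Its argument "deltas" is a list of rows, each an object of numbers: "dx", "dy", "dz": the shift along the tool's x, y, z each as a share of 0.02 m, from -1 to 1; "wx", "wy", "wz": the turn, a rotation vector about the tool's x, y, z each as a share of 0.12 rad, from -1 to 1; "gripper": the closure in counts, from 0 (fully open) to 255 (shut). In form: [{"dx": .., "dy": .., "dz": .., "wx": .., "wy": .., "wz": .., "gripper": ..}, ...]. A call has 1 to 20 rows; each row shifts and turns the commanded pose from where the row before left it, along the tool's axes as they then stand; what a row does not reach is not made up. A row lasts 1/12 s, in which the tool goes at most 41.7 mm and 7.16 degrees, less where a joint would pass 70% of its speed; a pose out of reach is approached as far as the arm can. A call with a number of a shift or a turn outside -1 to 1 is refused whole. A call with a gripper value outside its range is refused whole. The fingers move at their own pace and stop on an object; the grip force is fixed at half the most. Time passes only in rows, so rows that do not move let the fingers close. It gives the time, the measured TCP pose, the force, the opening and the grip force at its end, in the units of the state.
- robot.get_obs(): the state, without advancing time (a new reading comes with each control period).
- eyes.snapshot(name): name is "side" or "top"; returns the picture (384x512x3 uint8, red, green, blue); there is no depth.
- eyes.get_calibration(name): a dict with "fovy" (degrees; the focal length in pixels is half the picture's height over the tangent of half this angle, whatever the lens; pixels are square), "cx", "cy" (the principal point, pixels), "k1" (the pictures are not rectified: a ray, as slopes to the right and down, at radius r is drawn at 1 + k1 r^2 times it, then the intrinsics apply), "R" (3x3) and "t" (3): a world point X has camera coordinates R X + t. Camera axes: x right, y down, z forward; pixel columns grow to the right and rows downward; lengths in m; the calibration is good to about 2 mm. A picture is of the moment at which its call begins. get_calibration takes no time and is no camera call.
- robot.close_job(): hands the job in; it is judged then, once.
The state is a dict: "time": time; "joint_positions": joint angles; "qvel": joint speeds; "joint_torque": joint torques, N m; "tool_pos": TCP position; "ee_rot": TCP orientation; "wrist_force": force on the tool from outside, world axes, zero at the start; "wrist_torque": the same for the moment, N m; "width": finger opening in m; "finger_force": force on a finger pad.
Only numpy, scipy, OpenCV 4.12 (cv2) and the standard library are available. Lean on these libraries where they do the work, as an engineer would, in place of code of your own. Each camera call takes 0.05 s, during which the arm holds its last target. There are 200 camera calls.

## Working session

There is one attempt and no reset: what is moved stays moved. The work goes in short steps, Python scripts to look and compute and a tool call to move; the robot and the scene stay as the last step left them, time stands still between calls to the robot, and variables do not carry over. Pictures are saved under pics/ and viewed, at most 10 in all, crops included, and the job is handed in when it is done.

Besides the shell and the picture viewer there is one more tool, called after ">>>" in YAML: its name, and indented under it one key for each argument. carry_out: Moves the arm, as the interface text tells. Shift numbers are shares of 0.02 m and turn numbers shares of 0.12 rad, none past 1 either way. Its arguments: {"type":"object","properties":{"deltas":{"type":"array","items":{"type":"object","properties":{"dx":{"type":"number"},"dy":{"type":"number"},"dz":{"type":"number"},"wx":{"type":"number"},"wy":{"type":"number"},"wz":{"type":"number"},"gripper":{"type":"number"}}}}},"required":["deltas"]}

```bash
mkdir -p pics
python3 - <<'E'
from bench import robot, eyes
import cv2, json, numpy as np
for n in("side","top"):
    cv2.imwrite(f"pics/{n}0.png",cv2.resize(eyes.snapshot(n)[:,:,::-1],(800,600),interpolation=cv2.INTER_CUBIC))
    c=eyes.get_calibration(n); print(n,c)
o=robot.get_obs(); print(o)
E
```

```text
side {'fovy': 56.092707081672415, 'cx': 254.80585702747757, 'cy': 192.37064941051307, 'k1': -0.11738600209068288, 'R': array([[ 0.98633254, -0.16357246, -0.0198032 ],
       [-0.10981782, -0.56302821, -0.81910884],
       [ 0.12283388,  0.81008845, -0.57329621]]), 't': array([-0.53430255,  0.17721829,  0.78344005])}
top {'fovy': 57.50815705510223, 'cx': 250.38763403021562, 'cy': 189.51567866633908, 'k1': -0.04068736943227188, 'R': array([[ 0.0292248 , -0.99911889, -0.03012236],
       [-0.99556153, -0.02639724, -0.09033506],
       [ 0.08946032,  0.03262869, -0.99545579]]), 't': array([0.01233705, 0.56461278, 0.82351086])}
{'time': 0.1, 'joint_positions': array([-1.35909723e+00,  8.78896592e-02,  1.37205985e+00, -3.11481485e-05,
        1.68363393e+00, -1.03095396e-01]), 'qvel': array([-6.13812854e-05, -1.17137216e-03, -4.24327989e-03,  1.34859070e-03,
        4.91405362e-04, -2.83872378e-04]), 'joint_torque': array([ 2.56564250e-03, -3.41253519e+01, -3.03300798e+01,  7.20746513e-02,
        3.04791739e-02, -1.02039057e-04]), 'tool_pos': array([ 0.17021875, -0.52268129,  0.30163832]), 'ee_rot': array([-3.13960925e+00, -1.74084626e-04,  3.14790846e-01]), 'wrist_force': array([-0.55380891,  0.14669472, -0.1552894 ]), 'wrist_torque': array([-0.08411663,  0.05431995, -0.00074235]), 'finger_force': 0.0, 'width': 0.09399769534489652}
```

View pics/side0.png

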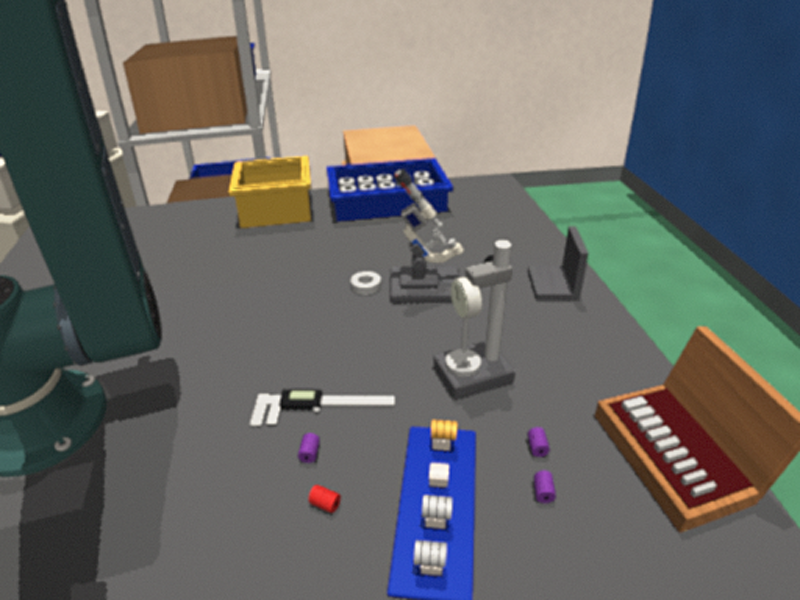

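View pics/top0.png

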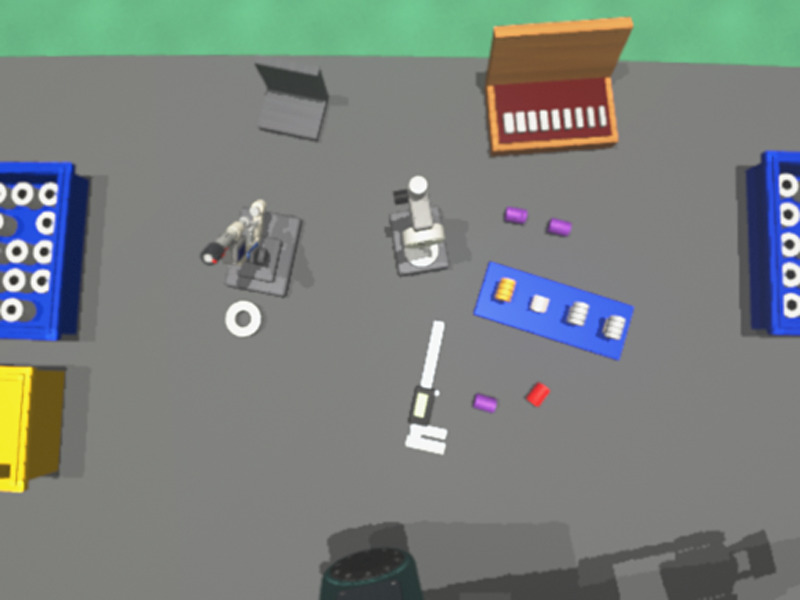

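The side view shows brass at (444,433) on the rear saddle of the rack and the micrometer around (425,235). The top view shows brass at (505,289), the cap at (212,252) and the rack corners at (489,262), (633,306), (620,358), (475,312). I'll take enlarged crops next.

```bash
cat > h.py <<'E'
import numpy as np, cv2
from bench import robot, eyes
from scipy.optimize import least_squares
C={n:eyes.get_calibration(n) for n in("side","top")}
def proj(n,X):
    c=C[n]; P=np.atleast_2d(X)@np.array(c["R"]).T+c["t"]; s=P[:,:2]/P[:,2:]
    s=s*(1+c["k1"]*(s**2).sum(1,keepdims=True)); f=192/np.tan(np.radians(c["fovy"]/2))
    return s*f+[c["cx"],c["cy"]]
def onplane(n,uv,z):
    return least_squares(lambda p:(proj(n,[p[0],p[1],z])-uv).ravel(),[0.4,0]).x
def tri(uvs,uvt):
    r=least_squares(lambda p:np.r_[(proj("side",p)-uvs).ravel(),(proj("top",p)-uvt).ravel()],[0.5,0,.1]); return r.x,r.fun
def crop(n,x,y,w,h,s):
    return cv2.resize(eyes.snapshot(n)[y:y+h,x:x+w,::-1],None,fx=s,fy=s,interpolation=cv2.INTER_CUBIC)
E
python3 - <<'E'
from h import *
a=crop("side",235,100,80,100,5); b=crop("top",120,120,80,100,5)
cv2.imwrite("pics/mic.png",np.hstack([a,b]))
a=crop("side",245,260,66,124,4); b=crop("top",300,160,110,75,4)
im=np.zeros((496,264+440,3),np.uint8); im[:496,:264]=a; im[:300,264:]=b
cv2.imwrite("pics/rack.png",im)
f=192/np.tan(np.radians(28)); print(f)
for p in [(489,262),(633,306),(620,358),(475,312)]: print(onplane("top",np.array(p)/1.5625,.008))
E
```

```text
361.09948134649574
[ 0.62416477 -0.12509494]
[ 0.56012082 -0.35263922]
[ 0.47809196 -0.33161553]
[ 0.54402305 -0.10411985]
```

View pics/mic.png

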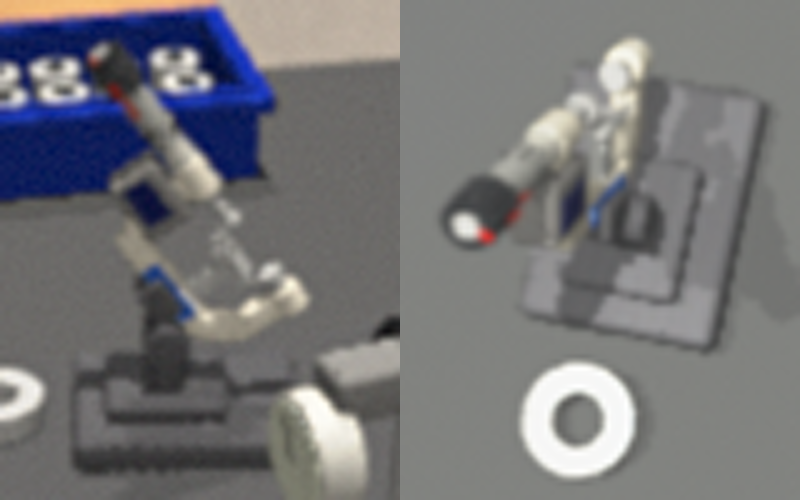

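View pics/rack.png

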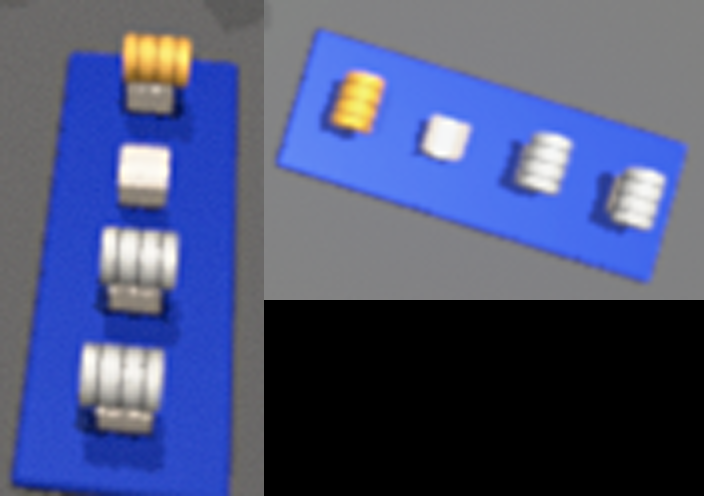

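The micrometer crop shows the cap at side (113,67) and top (83,212), its end disc at top (67,224), and the anvil face at side (270,272) and top (217,75). The rack crop shows brass centred at side (156,61) and top (93,101), relative to the sub-image. Next I'll fit the poses and check them with an overlay.

```bash
cat >> h.py <<'E'
t=np.radians(35)
def mic(p):
    h=np.array([np.cos(p[2]),np.sin(p[2]),0]);k=np.array([0,0,1.])
    z=-np.sin(t)*h+np.cos(t)*k; x=np.cos(t)*h+np.sin(t)*k
    return np.array([p[0],p[1],.1]),np.c_[x,np.cross(z,x),z]
def mp(p,q): o,R=mic(p); return o+R@np.array(q)
def nat(p,off,s): return (np.array(p,float)+.5)/s-.5+off
E
python3 - <<'E'
from h import *
S=lambda p:nat(p,(235,100),5); T=lambda p:nat(p,(120,120),5)
obs=[("side",S((113,67)),(0,0,.146)),("top",T((83,212)),(0,0,.146)),("top",T((67,224)),(0,0,.1585)),("side",S((270,272)),(0,0,0)),("top",T((217,75)),(0,0,0))]
r=least_squares(lambda p:np.concatenate([(proj(n,mp(p,q))-u).ravel() for n,u,q in obs]),[.6,.3,0])
print(r.x,r.fun.round(2)); p=r.x
print("cap tri",tri(obs[0][1],obs[1][1]),mp(p,(0,0,.146)))
print("anvil tri",tri(obs[3][1],obs[4][1]))
# rack
K=lambda p:nat(p,(300,160),4)
cs=[K(c) for c in [(54,28),(423,146),(387,282),(14,164)]]
rc=np.array([[.045,.12],[.045,-.12],[-.045,-.12],[-.045,.12]])
def rk(p,q): c,s=np.cos(p[2]),np.sin(p[2]); return np.array([p[0]+c*q[0]-s*q[1],p[1]+s*q[0]+c*q[1],q[2]])
r2=least_squares(lambda p:np.concatenate([(proj("top",rk(p,[*a,.008]))-u).ravel() for a,u in zip(rc,cs)]),[.55,-.23,0])
print("rack",r2.x,r2.fun.round(2),"brass sad",rk(r2.x,(0,.087,.04)))
b=tri(nat((156,61),(245,260),4),K((93,101)));print("brass",b, onplane("top",K((93,101)),.04),onplane("side",nat((156,61),(245,260),4),.04))
# overlay
ov=[]
for n,o in(("side",(235,100)),("top",(120,120))):
    im=crop(n,*o,80,100,6)
    def pt(q): return tuple(np.round((proj(n,mp(p,q))[0]-o+.5)*6-.5).astype(int))
    for zz,rr in((0,.007),(.0365,.007),(.06,.009),(.096,.009),(.1335,.011),(.1585,.011)):
        a=np.linspace(0,2*np.pi,25)
        cv2.polylines(im,[np.array([pt((rr*np.cos(i),rr*np.sin(i),zz)) for i in a])],True,(0,0,255),1)
    cv2.polylines(im,[np.array([pt(q) for q in((-.058,-.006,0),(-.058,-.006,.06),(-.058,.006,.06),(-.058,.006,0))])],True,(0,255,0),1)
    cv2.polylines(im,[np.array([pt(q) for q in((-.041,-.011,.06),(-.041,-.011,.096),(-.041,.011,.096),(-.041,.011,.06))])],True,(255,255,0),1)
    ov.append(im[:, :400])
cv2.imwrite("pics/ov.png",np.hstack(ov))
E
```

```text
[ 0.67636761  0.22756059 -0.17519544] [ 0.52  0.4  -0.28 -0.14  0.12  0.23  0.08 -0.38  0.09  0.41]
cap tri (array([0.59300979, 0.24097674, 0.22135601]), array([ 0.24173909, -0.03471392, -0.02497696,  0.17870937])) [0.59390733 0.24215689 0.2195962 ]
anvil tri (array([0.67716249, 0.22833931, 0.09845185]), array([ 0.27683879, -0.05211434, -0.03913607,  0.22786848]))
rack [ 0.55091065 -0.22783288 -0.2820511 ] [-0.15 -0.29  0.95 -0.5   0.    0.55 -0.8   0.2 ] brass sad [ 0.57512504 -0.14427055  0.04      ]
brass (array([ 0.57763973, -0.14483924,  0.03714462]), array([ 0.37889023, -0.05458154, -0.06569779,  0.45188107])) [ 0.57841757 -0.14448672] [ 0.57620142 -0.14733322]
```

View pics/ov.png

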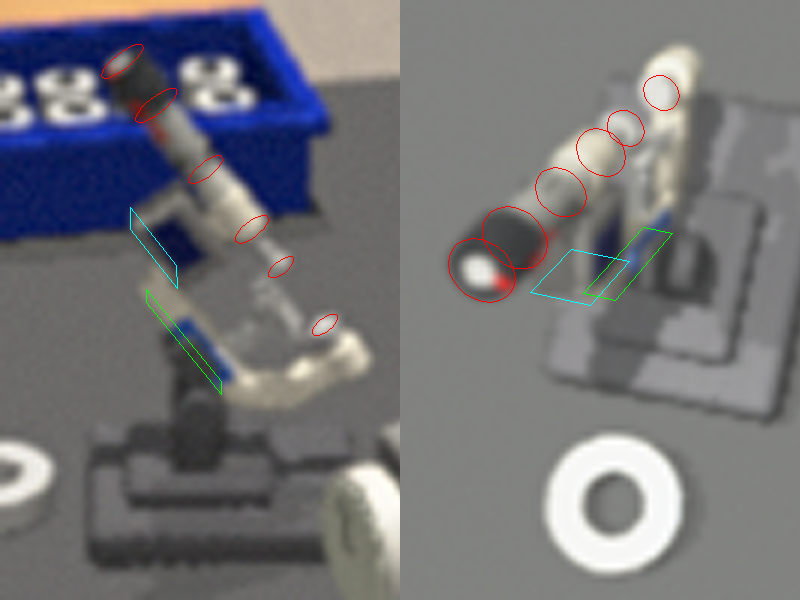

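The overlay agrees to within about 1 px. Brass is at about (0.577, -0.145, 0.040), which matches the rack saddle, and the cap is at (0.594, 0.242, 0.220). The plan:
- **Pick:** tool tilted 45° outward.
- **Place:** tool tilted 10° inward, because the roller axis has to turn by 55°.

```bash
cat >> h.py <<'E'
from scipy.spatial.transform import Rotation as Ro
MIC=np.array([.6764,.2276,-.1752])
def toolR(psi,tau,br):   # tau outward tilt; br +1: tool x ~ heading, -1: reversed
    h=np.array([np.cos(psi),np.sin(psi),0]);k=np.array([0,0,1.])
    z=np.sin(tau)*h-np.cos(tau)*k; x=br*(np.cos(tau)*h+np.sin(tau)*k)
    return np.c_[x,np.cross(z,x),z]
def now():
    o=robot.get_obs(); return o,np.array(o["tool_pos"]),Ro.from_euler("xyz",o["ee_rot"]).as_matrix()
def plan(P,R,p0=None,R0=None):
    if p0 is None: o,p0,R0=now(); print("t",round(o["time"],2),"j",np.round(o["joint_positions"],2),"F",np.round(o["wrist_force"],1),"T",np.round(o["wrist_torque"],2),"w",round(o["width"],4),"ff",round(o["finger_force"],1))
    print("rot units",np.round(Ro.from_matrix(R0.T@R).as_rotvec()/.12,2),"| shift units after rot",np.round(R.T@(P-p0)/.02,2),"| before rot",np.round(R0.T@(P-p0)/.02,2))
    return P,R
G=lambda c,R,off=.072: np.array(c)-R[:,2]*off   # TCP so that point c lies off ahead
E
python3 - <<'E'
from h import *
b=np.array([.577,-.1446,.040]); psi=-.282
Rv=toolR(psi,0,-1); R=toolR(psi,np.radians(45),-1)
o,p0,R0=now()
plan(p0,Rv); plan(p0,R,p0,Rv)
pre=G(b,R)-R[:,2]*.1
plan(pre,R,p0,R); print(pre,G(b,R))
E
```

```text
t 0.4 j [-1.36  0.09  1.37 -0.    1.68 -0.1 ] F [ 0.6  0.9 -0.3] T [ 0.   -0.05 -0.01] w 0.0938 ff 0.0
rot units [ -0.    -0.   -21.21] | shift units after rot [0. 0. 0.] | before rot [0. 0. 0.]
rot units [ 0.   -6.54  0.  ] | shift units after rot [0. 0. 0.] | before rot [0. 0. 0.]
rot units [0. 0. 0.] | shift units after rot [-0.81 23.83 10.77] | before rot [-0.81 23.83 10.77]
[ 0.46018162 -0.11075527  0.16162237] [ 0.52809928 -0.13043244  0.09091169]
```

>>> carry_out:
  deltas:
    - {"wz": -1,"gripper": 115}
    - {"wz": -1,"gripper": 115}
    - {"wz": -1,"gripper": 115}
    - {"wz": -1,"gripper": 115}
    - {"wz": -1,"gripper": 115}
    - {"wz": -1,"gripper": 115}
    - {"wz": -1,"gripper": 115}
    - {"wz": -1,"gripper": 115}
    - {"wz": -1,"gripper": 115}
    - {"wz": -1,"gripper": 115}
    - {"wz": -1,"gripper": 115}
    - {"wz": -1,"gripper": 115}
    - {"wz": -1,"gripper": 115}
    - {"wz": -1,"gripper": 115}
    - {"wz": -1,"gripper": 115}
    - {"wz": -1,"gripper": 115}
    - {"wz": -1,"gripper": 115}
    - {"wz": -1,"gripper": 115}
    - {"wz": -1,"gripper": 115}
    - {"wz": -1,"gripper": 115}

```text
invalid input
```

>>> carry_out:
  deltas:
    - {"wz": -1,"gripper": 115}
    - {"wz": -0.21,"wy": -0.5,"gripper": 115}
    - {"wy": -0.75,"dy": 1,"gripper": 115}
    - {"wy": -0.75,"dy": 1,"gripper": 115}
    - {"wy": -0.75,"dy": 1,"gripper": 115}
    - {"wy": -0.75,"dy": 1,"gripper": 115}
    - {"wy": -0.75,"dy": 1,"gripper": 115}
    - {"wy": -0.75,"dy": 1,"gripper": 115}
    - {"wy": -0.75,"dy": 1,"gripper": 115}
    - {"wy": -0.79,"dy": 1,"gripper": 115}
    - {"dy": 1,"gripper": 115}
    - {"dy": 1,"gripper": 115}
    - {"dy": 1,"gripper": 115}
    - {"dy": 1,"gripper": 115}
    - {"dy": 1,"gripper": 115}
    - {"dy": 1,"gripper": 115}
    - {"dy": 1,"gripper": 115}
    - {"dy": 1,"gripper": 115}
    - {"gripper": 115}
    - {"gripper": 115}

```text
invalid input
```

```bash
sed -i 's/off=.072/off=.084/' h.py
python3 - <<'E'
from h import *
b=np.array([.577,-.1446,.040]); psi=-.282
R=toolR(psi,np.radians(45),-1)
plan(G(b,R)-R[:,2]*.1,R)
E
```

```text
t 0.4 j [-1.36  0.09  1.37 -0.    1.68 -0.1 ] F [ 0.6  0.9 -0.3] T [ 0.   -0.05 -0.01] w 0.0938 ff 0.0
rot units [ -8.21  -2.53 -19.82] | shift units after rot [-0.81 23.83 10.17] | before rot [ 19.81 -15.35   6.63]
```

>>> carry_out:
  deltas:
    - {"dx": 0,"dy": 0,"dz": 0,"wx": 0,"wy": 0,"wz": -1,"gripper": 115}
    - {"dx": 0,"dy": 0,"dz": 0,"wx": 0,"wy": 0,"wz": -1,"gripper": 115}
    - {"dx": 0,"dy": 0,"dz": 0,"wx": 0,"wy": 0,"wz": -1,"gripper": 115}
    - {"dx": 0,"dy": 0,"dz": 0,"wx": 0,"wy": 0,"wz": -1,"gripper": 115}
    - {"dx": 0,"dy": 0,"dz": 0,"wx": 0,"wy": 0,"wz": -1,"gripper": 115}
    - {"dx": 0,"dy": 0,"dz": 0,"wx": 0,"wy": 0,"wz": -1,"gripper": 115}
    - {"dx": 0,"dy": 0,"dz": 0,"wx": 0,"wy": 0,"wz": -1,"gripper": 115}
    - {"dx": 0,"dy": 0,"dz": 0,"wx": 0,"wy": 0,"wz": -1,"gripper": 115}
    - {"dx": 0,"dy": 0,"dz": 0,"wx": 0,"wy": 0,"wz": -1,"gripper": 115}
    - {"dx": 0,"dy": 0,"dz": 0,"wx": 0,"wy": 0,"wz": -1,"gripper": 115}
    - {"dx": 0,"dy": 0,"dz": 0,"wx": 0,"wy": 0,"wz": -1,"gripper": 115}
    - {"dx": 0,"dy": 0,"dz": 0,"wx": 0,"wy": 0,"wz": -1,"gripper": 115}
    - {"dx": 0,"dy": 0,"dz": 0,"wx": 0,"wy": 0,"wz": -1,"gripper": 115}
    - {"dx": 0,"dy": 0,"dz": 0,"wx": 0,"wy": 0,"wz": -1,"gripper": 115}
    - {"dx": 0,"dy": 0,"dz": 0,"wx": 0,"wy": 0,"wz": -1,"gripper": 115}
    - {"dx": 0,"dy": 0,"dz": 0,"wx": 0,"wy": 0,"wz": -1,"gripper": 115}
    - {"dx": 0,"dy": 0,"dz": 0,"wx": 0,"wy": 0,"wz": -1,"gripper": 115}
    - {"dx": 0,"dy": 0,"dz": 0,"wx": 0,"wy": 0,"wz": -1,"gripper": 115}
    - {"dx": 0,"dy": 0,"dz": 0,"wx": 0,"wy": 0,"wz": -1,"gripper": 115}
    - {"dx": 0,"dy": 0,"dz": 0,"wx": 0,"wy": 0,"wz": -1,"gripper": 115}

```text
time: 2.07
tool_pos: [0.1703, -0.523, 0.3027]
ee_rot: [-3.141, 0.0, 2.721]
wrist_force: [0.3, 0.8, -1.0]
width: 0.0518
finger_force: 0.0
```

>>> carry_out:
  deltas:
    - {"dx": 0,"dy": 0,"dz": 0,"wx": 0,"wy": 0,"wz": -1,"gripper": 115}
    - {"dx": 0,"dy": 1,"dz": 0,"wx": 0,"wy": 0,"wz": -0.2,"gripper": 115}
    - {"dx": 0,"dy": 1,"dz": 0,"wx": 0,"wy": -1,"wz": 0,"gripper": 115}
    - {"dx": 0,"dy": 1,"dz": 0,"wx": 0,"wy": -1,"wz": 0,"gripper": 115}
    - {"dx": 0,"dy": 1,"dz": 0,"wx": 0,"wy": -1,"wz": 0,"gripper": 115}
    - {"dx": 0,"dy": 1,"dz": 0,"wx": 0,"wy": -1,"wz": 0,"gripper": 115}
    - {"dx": 0,"dy": 1,"dz": 0,"wx": 0,"wy": -1,"wz": 0,"gripper": 115}
    - {"dx": 0,"dy": 1,"dz": 0,"wx": 0,"wy": -1,"wz": 0,"gripper": 115}
    - {"dx": 0,"dy": 1,"dz": 0,"wx": 0,"wy": -0.54,"wz": 0,"gripper": 115}
    - {"dx": 0,"dy": 1,"dz": 0,"wx": 0,"wy": 0,"wz": 0,"gripper": 115}
    - {"dx": 0,"dy": 1,"dz": 0,"wx": 0,"wy": 0,"wz": 0,"gripper": 115}
    - {"dx": 0,"dy": 1,"dz": 0,"wx": 0,"wy": 0,"wz": 0,"gripper": 115}
    - {"dx": 0,"dy": 1,"dz": 0,"wx": 0,"wy": 0,"wz": 0,"gripper": 115}
    - {"dx": 0,"dy": 1,"dz": 0,"wx": 0,"wy": 0,"wz": 0,"gripper": 115}
    - {"dx": 0,"dy": 1,"dz": 0,"wx": 0,"wy": 0,"wz": 0,"gripper": 115}
    - {"dx": 0,"dy": 1,"dz": 0,"wx": 0,"wy": 0,"wz": 0,"gripper": 115}
    - {"dx": 0,"dy": 1,"dz": 0,"wx": 0,"wy": 0,"wz": 0,"gripper": 115}
    - {"dx": 0,"dy": 1,"dz": 0,"wx": 0,"wy": 0,"wz": 0,"gripper": 115}
    - {"dx": 0,"dy": 1,"dz": 0,"wx": 0,"wy": 0,"wz": 0,"gripper": 115}
    - {"dx": 0,"dy": 1,"dz": 0,"wx": 0,"wy": 0,"wz": 0,"gripper": 115}

```text
time: 3.73
tool_pos: [0.3757, -0.1437, 0.3156]
ee_rot: [-3.125, 0.728, 2.772]
wrist_force: [0.8, -0.5, -0.0]
width: 0.0518
finger_force: 0.0
```

```bash
cat > pk.py <<'E'
from h import *
b=np.array([.577,-.1446,.040]); psi=-.282
R=toolR(psi,np.radians(45),-1)
plan(G(b,R)-R[:,2]*.1,R); plan(G(b,R),R)
E
python3 pk.py
```

```text
t 3.73 j [-0.59 -0.68  2.05  0.15  1.06 -1.81] F [ 0.8 -0.5 -0. ] T [0.14 0.17 0.02] w 0.0518 ff 0.0
rot units [-0.64 -0.48 -0.52] | shift units after rot [2.9  2.76 7.39] | before rot [2.66 3.15 7.32]
t 3.73 j [-0.59 -0.68  2.05  0.15  1.06 -1.81] F [ 0.8 -0.5 -0. ] T [0.14 0.17 0.02] w 0.0518 ff 0.0
rot units [-0.64 -0.48 -0.52] | shift units after rot [ 2.9   2.76 12.39] | before rot [ 2.38  3.54 12.3 ]
```

>>> carry_out:
  deltas:
    - {"dx": 0.5,"dy": 0.5,"dz": 1,"wx": 0,"wy": 0,"wz": 0,"gripper": 115}
    - {"dx": 0.5,"dy": 0.5,"dz": 1,"wx": 0,"wy": 0,"wz": 0,"gripper": 115}
    - {"dx": 0.5,"dy": 0.5,"dz": 1,"wx": 0,"wy": 0,"wz": 0,"gripper": 115}
    - {"dx": 0.5,"dy": 0.2,"dz": 1,"wx": 0,"wy": 0,"wz": 0,"gripper": 115}
    - {"dx": 0.5,"dy": 0,"dz": 1,"wx": 0,"wy": 0,"wz": 0,"gripper": 115}
    - {"dx": 0.4,"dy": 0,"dz": 1,"wx": 0,"wy": 0,"wz": 0,"gripper": 115}
    - {"dx": 0,"dy": 0,"dz": 0,"wx": 0,"wy": 0,"wz": 0,"gripper": 115}
    - {"dx": 0,"dy": 0,"dz": 0,"wx": 0,"wy": 0,"wz": 0,"gripper": 115}
    - {"dx": 0,"dy": 0,"dz": 0,"wx": 0,"wy": 0,"wz": 0,"gripper": 115}

```text
time: 4.48
tool_pos: [0.4219, -0.1284, 0.1881]
ee_rot: [-3.125, 0.729, 2.773]
wrist_force: [0.4, 0.4, 0.7]
width: 0.0515
finger_force: 0.0
```

```bash
python3 pk.py
python3 - <<'E'
from h import *
o,p,R=now()
a=crop("side",200,170,140,165,3.5); b=crop("top",270,130,110,150,3.5)
im=np.zeros((578,490+385,3),np.uint8); im[:a.shape[0],:490]=a; im[:b.shape[0],490:]=b
im=cv2.resize(im,(800,528)); cv2.imwrite("pics/pre.png",im)
E
```

```text
t 4.48 j [-0.44 -0.49  2.21  0.05  0.7  -1.66] F [0.4 0.4 0.7] T [ 0.09  0.09 -0.01] w 0.0515 ff 0.0
rot units [-0.64 -0.48 -0.52] | shift units after rot [-0.19  1.38  1.46] | before rot [-0.18  1.5   1.34]
t 4.48 j [-0.44 -0.49  2.21  0.05  0.7  -1.66] F [0.4 0.4 0.7] T [ 0.09  0.09 -0.01] w 0.0515 ff 0.0
rot units [-0.64 -0.48 -0.52] | shift units after rot [-0.19  1.38  6.46] | before rot [-0.45  1.89  6.32]
```

View pics/pre.png

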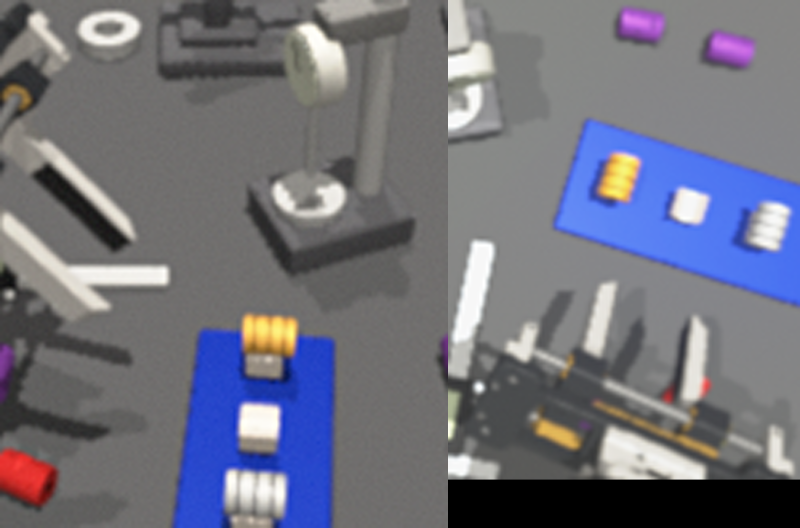

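The picture shows the open fingers short of the rack, to the right of the brass roller at (618,178) in the top part, which agrees with the computed shift.

>>> carry_out:
  deltas:
    - {"dx": 0,"dy": 0,"dz": 0,"wx": -0.64,"wy": -0.48,"wz": -0.52,"gripper": 115}
    - {"dx": -0.1,"dy": 0.7,"dz": 0.7,"wx": 0,"wy": 0,"wz": 0,"gripper": 115}
    - {"dx": -0.09,"dy": 0.68,"dz": 0.7,"wx": 0,"wy": 0,"wz": 0,"gripper": 115}
    - {"dx": 0,"dy": 0,"dz": 0,"wx": 0,"wy": 0,"wz": 0,"gripper": 115}
    - {"dx": 0,"dy": 0,"dz": 0,"wx": 0,"wy": 0,"wz": 0,"gripper": 115}
    - {"dx": 0,"dy": 0,"dz": 0,"wx": 0,"wy": 0,"wz": 0,"gripper": 115}

```text
time: 5.08
tool_pos: [0.451, -0.1083, 0.1692]
ee_rot: [-3.139, 0.759, 2.827]
wrist_force: [0.4, -0.4, 0.2]
width: 0.0516
finger_force: 0.0
```

```bash
python3 pk.py
```

```text
t 5.08 j [-0.38 -0.41  2.21  0.08  0.59 -1.69] F [ 0.4 -0.4  0.2] T [0.12 0.18 0.01] w 0.0516 ff 0.0
rot units [-0.21 -0.22 -0.2 ] | shift units after rot [-0.07  0.01  0.  ] | before rot [-0.07  0.01  0.  ]
t 5.08 j [-0.38 -0.41  2.21  0.08  0.59 -1.69] F [ 0.4 -0.4  0.2] T [0.12 0.18 0.01] w 0.0516 ff 0.0
rot units [-0.21 -0.22 -0.2 ] | shift units after rot [-0.07  0.01  5.  ] | before rot [-0.2   0.14  5.  ]
```

>>> carry_out:
  deltas:
    - {"dx": 0,"dy": 0,"dz": 0,"wx": -0.21,"wy": -0.22,"wz": -0.2,"gripper": 115}
    - {"dx": 0,"dy": 0,"dz": 0,"wx": 0,"wy": 0,"wz": 0,"gripper": 115}
    - {"dx": -0.07,"dy": 0,"dz": 1,"wx": 0,"wy": 0,"wz": 0,"gripper": 115}
    - {"dx": 0,"dy": 0,"dz": 1,"wx": 0,"wy": 0,"wz": 0,"gripper": 115}
    - {"dx": 0,"dy": 0,"dz": 1,"wx": 0,"wy": 0,"wz": 0,"gripper": 115}
    - {"dx": 0,"dy": 0,"dz": 0.8,"wx": 0,"wy": 0,"wz": 0,"gripper": 115}
    - {"dx": 0,"dy": 0,"dz": 0.6,"wx": 0,"wy": 0,"wz": 0,"gripper": 115}
    - {"dx": 0,"dy": 0,"dz": 0.6,"wx": 0,"wy": 0,"wz": 0,"gripper": 115}
    - {"dx": 0,"dy": 0,"dz": 0,"wx": 0,"wy": 0,"wz": 0,"gripper": 115}
    - {"dx": 0,"dy": 0,"dz": 0,"wx": 0,"wy": 0,"wz": 0,"gripper": 115}
    - {"dx": 0,"dy": 0,"dz": 0,"wx": 0,"wy": 0,"wz": 0,"gripper": 115}

```text
time: 6.0
tool_pos: [0.5195, -0.1283, 0.099]
ee_rot: [-3.141, 0.785, 2.859]
wrist_force: [0.6, -0.8, -0.1]
width: 0.0515
finger_force: 0.0
```

```bash
python3 pk.py;python3 - <<'E'
from h import *
a=crop("side",200,190,140,150,4); b=crop("top",290,150,60,100,6)
im=np.hstack([a[:,:440],b]);cv2.imwrite("pics/gr.png",im);print(im.shape)
E
```

```text
t 6.0 j [-0.38 -0.1   2.15  0.23  0.31 -1.86] F [ 0.6 -0.8 -0.1] T [ 0.19  0.19 -0.02] w 0.0515 ff 0.0
rot units [-0.01 -0.01 -0.  ] | shift units after rot [-0.03  0.02 -5.  ] | before rot [-0.02  0.01 -5.  ]
t 6.0 j [-0.38 -0.1   2.15  0.23  0.31 -1.86] F [ 0.6 -0.8 -0.1] T [ 0.19  0.19 -0.02] w 0.0515 ff 0.0
rot units [-0.01 -0.01 -0.  ] | shift units after rot [-0.03  0.02 -0.  ] | before rot [-0.03  0.02 -0.  ]
(600, 800, 3)
```

View pics/gr.png

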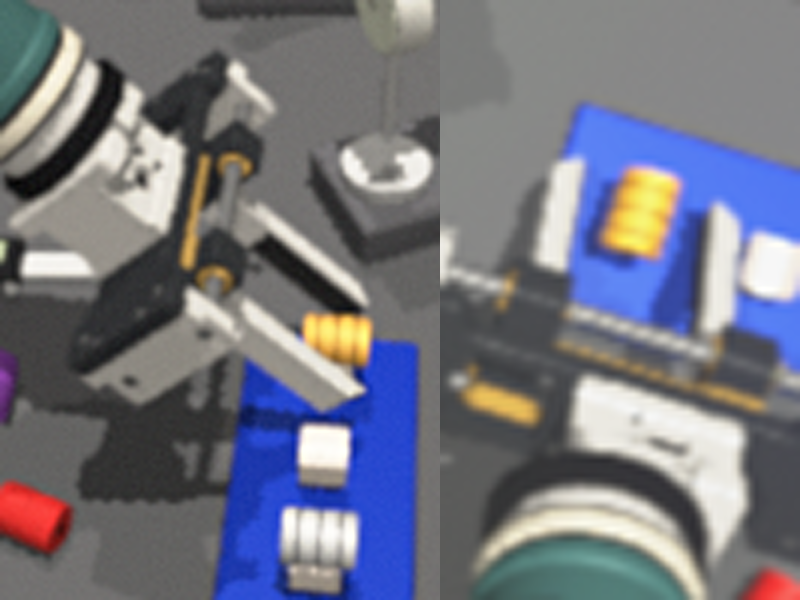

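The fingers straddle the brass roller centrally: in the top part the roller is at 641 px and the finger gap runs from 582 to 700. I'll close now, then lift.

>>> carry_out:
  deltas:
    - {"dx": 0,"dy": 0,"dz": 0,"wx": 0,"wy": 0,"wz": 0,"gripper": 220}
    - {"dx": 0,"dy": 0,"dz": 0,"wx": 0,"wy": 0,"wz": 0,"gripper": 220}
    - {"dx": 0,"dy": 0,"dz": 0,"wx": 0,"wy": 0,"wz": 0,"gripper": 220}
    - {"dx": 0,"dy": 0,"dz": 0,"wx": 0,"wy": 0,"wz": 0,"gripper": 220}
    - {"dx": 0,"dy": 0,"dz": 0,"wx": 0,"wy": 0,"wz": 0,"gripper": 220}
    - {"dx": 0,"dy": 0,"dz": 0,"wx": 0,"wy": 0,"wz": 0,"gripper": 220}
    - {"dx": 0,"dy": 0,"dz": 0,"wx": 0,"wy": 0,"wz": 0,"gripper": 220}
    - {"dx": 0,"dy": 0,"dz": 0,"wx": 0,"wy": 0,"wz": 0,"gripper": 220}

```text
time: 6.77
tool_pos: [0.5197, -0.1285, 0.0985]
ee_rot: [-3.141, 0.785, 2.859]
wrist_force: [-3.5, -2.8, 2.5]
width: 0.0235
finger_force: 30.0
```

```bash
python3 pk.py
python3 - <<'E'
from h import *
# next: lift 0.15 vertical then to place hover
o,p,R0=now()
R=toolR(MIC[2],np.radians(-10),-1)
print("lift dir tool",R0.T@[0,0,.15]/.02)
P=G(mp(MIC,(.08,0,.018)),R); print("hover",P)
plan(P,R,p+[0,0,.15],R0)
E
```

```text
t 6.77 j [-0.38 -0.1   2.15  0.23  0.31 -1.86] F [-3.5 -2.8  2.5] T [-0.31  0.26 -0.45] w 0.0235 ff 30.0
rot units [-0.01 -0.01 -0.  ] | shift units after rot [-0.04  0.03 -5.03] | before rot [-0.03  0.02 -5.03]
t 6.77 j [-0.38 -0.1   2.15  0.23  0.31 -1.86] F [-3.5 -2.8  2.5] T [-0.31  0.26 -0.45] w 0.0235 ff 30.0
rot units [-0.01 -0.01 -0.  ] | shift units after rot [-0.04  0.03 -0.03] | before rot [-0.04  0.03 -0.03]
lift dir tool [-5.29909453e+00 -4.52495731e-03 -5.30750192e+00]
hover [0.7451258  0.21543451 0.2433547 ]
rot units [-0.29  7.98 -0.89] | shift units after rot [-8.02 18.9  -1.15] | before rot [-4.09 19.66  4.43]
```

>>> carry_out:
  deltas:
    - {"dx": -0.3,"dy": 0,"dz": -0.3,"wx": 0,"wy": 0,"wz": 0,"gripper": 220}
    - {"dx": -0.5,"dy": 0,"dz": -0.5,"wx": 0,"wy": 0,"wz": 0,"gripper": 220}
    - {"dx": -0.7,"dy": 0,"dz": -0.7,"wx": 0,"wy": 0,"wz": 0,"gripper": 220}
    - {"dx": -0.9,"dy": 0,"dz": -0.9,"wx": 0,"wy": 0,"wz": 0,"gripper": 220}
    - {"dx": -0.9,"dy": 0,"dz": -0.9,"wx": 0,"wy": 0,"wz": 0,"gripper": 220}
    - {"dx": -0.9,"dy": 0,"dz": -0.9,"wx": 0,"wy": 0,"wz": 0,"gripper": 220}
    - {"dx": -0.9,"dy": 0,"dz": -0.9,"wx": 0,"wy": 0,"wz": 0,"gripper": 220}
    - {"dx": 0.3,"dy": 0,"dz": -1,"wx": 0,"wy": 0,"wz": 0,"gripper": 220}
    - {"dx": 0.3,"dy": 0,"dz": -1,"wx": 0,"wy": 0,"wz": 0,"gripper": 220}
    - {"dx": 0.3,"dy": 0,"dz": -1,"wx": 0,"wy": 0,"wz": 0,"gripper": 220}
    - {"dx": 0.3,"dy": 0,"dz": -1,"wx": 0,"wy": 0,"wz": 0,"gripper": 220}
    - {"dx": 0,"dy": 0,"dz": 0,"wx": 0,"wy": 0.8,"wz": 0,"gripper": 220}
    - {"dx": 0,"dy": 0,"dz": 0,"wx": 0,"wy": 0.8,"wz": 0,"gripper": 220}
    - {"dx": 0,"dy": 0,"dz": 0,"wx": 0,"wy": 0.8,"wz": 0,"gripper": 220}
    - {"dx": 0,"dy": 0,"dz": 0,"wx": 0,"wy": 0.8,"wz": 0,"gripper": 220}
    - {"dx": 0,"dy": 0,"dz": 0,"wx": 0,"wy": 0.8,"wz": 0,"gripper": 220}
    - {"dx": 0,"dy": 0,"dz": 0,"wx": 0,"wy": 0.8,"wz": 0,"gripper": 220}
    - {"dx": 0,"dy": 0,"dz": 0,"wx": 0,"wy": 0.8,"wz": 0,"gripper": 220}
    - {"dx": 0,"dy": 0,"dz": 0,"wx": 0,"wy": 0.8,"wz": 0,"gripper": 220}
    - {"dx": 0,"dy": 0,"dz": 0,"wx": 0,"wy": 0,"wz": 0,"gripper": 220}

```text
time: 8.43
tool_pos: [0.4505, -0.1079, 0.2812]
ee_rot: [-3.142, 0.011, 2.859]
wrist_force: [0.4, -0.0, -1.2]
width: 0.0234
finger_force: 30.0
```

Run:
```python
from h import *
R=toolR(MIC[2],np.radians(-10),-1)
Rv=toolR(MIC[2],0,-1)
print("comp base",onplane("top",np.array([418,243])/1.5625,.028))
B=np.array([.44,.2,.38])
plan(B,Rv)
H=G(mp(MIC,(.045,0,.018)),R); print("H",H)
Ct=H.copy(); Ct[2]=.38
plan(Ct,R,B,Rv)
```

```text
comp base [ 0.64819878 -0.01137024]
t 8.43 j [-0.36 -0.11  1.61  0.    1.63 -1.65] F [ 0.4 -0.  -1.2] T [ 0.03 -0.1   0.06] w 0.0234 ff 30.0
rot units [-0.01  0.09 -0.89] | shift units after rot [ 3.2  15.07 -4.94] | before rot [ 4.74 14.64 -4.99]
H [0.71689438 0.22043189 0.22327953]
rot units [-0.    1.45  0.  ] | shift units after rot [-13.25   3.42  -2.34] | before rot [-13.45   3.42   0.  ]
```

>>> carry_out:
  deltas:
    - {"dx": 0,"dy": 0,"dz": -0.5,"wx": 0,"wy": 0.05,"wz": -0.45,"gripper": 220}
    - {"dx": 0,"dy": 0,"dz": -0.5,"wx": 0,"wy": 0.04,"wz": -0.44,"gripper": 220}
    - {"dx": 0.2,"dy": 0.94,"dz": -0.5,"wx": 0,"wy": 0,"wz": 0,"gripper": 220}
    - {"dx": 0.2,"dy": 0.94,"dz": -0.5,"wx": 0,"wy": 0,"wz": 0,"gripper": 220}
    - {"dx": 0.2,"dy": 0.94,"dz": -0.5,"wx": 0,"wy": 0,"wz": 0,"gripper": 220}
    - {"dx": 0.2,"dy": 0.94,"dz": -0.5,"wx": 0,"wy": 0,"wz": 0,"gripper": 220}
    - {"dx": 0.2,"dy": 0.94,"dz": -0.5,"wx": 0,"wy": 0,"wz": 0,"gripper": 220}
    - {"dx": 0.2,"dy": 0.94,"dz": -0.5,"wx": 0,"wy": 0,"wz": 0,"gripper": 220}
    - {"dx": 0.2,"dy": 0.94,"dz": -0.5,"wx": 0,"wy": 0,"wz": 0,"gripper": 220}
    - {"dx": 0.2,"dy": 0.94,"dz": -0.45,"wx": 0,"wy": 0,"wz": 0,"gripper": 220}
    - {"dx": 0.2,"dy": 0.94,"dz": 0,"wx": 0,"wy": 0,"wz": 0,"gripper": 220}
    - {"dx": 0.2,"dy": 0.94,"dz": 0,"wx": 0,"wy": 0,"wz": 0,"gripper": 220}
    - {"dx": 0.2,"dy": 0.94,"dz": 0,"wx": 0,"wy": 0,"wz": 0,"gripper": 220}
    - {"dx": 0.2,"dy": 0.94,"dz": 0,"wx": 0,"wy": 0,"wz": 0,"gripper": 220}
    - {"dx": 0.2,"dy": 0.94,"dz": 0,"wx": 0,"wy": 0,"wz": 0,"gripper": 220}
    - {"dx": 0.2,"dy": 0.94,"dz": 0,"wx": 0,"wy": 0,"wz": 0,"gripper": 220}
    - {"dx": 0.2,"dy": 0.94,"dz": 0,"wx": 0,"wy": 0,"wz": 0,"gripper": 220}
    - {"dx": 0.2,"dy": 0.94,"dz": 0,"wx": 0,"wy": 0,"wz": 0,"gripper": 220}

```text
time: 9.93
tool_pos: [0.4373, 0.2008, 0.3804]
ee_rot: [-3.141, 0.007, 2.966]
wrist_force: [0.3, -0.6, -1.5]
width: 0.0235
finger_force: 30.0
```

>>> carry_out:
  deltas:
    - {"dx": -0.9,"dy": 0.23,"dz": 0,"wx": 0,"wy": 0,"wz": 0,"gripper": 220}
    - {"dx": -0.9,"dy": 0.23,"dz": 0,"wx": 0,"wy": 0,"wz": 0,"gripper": 220}
    - {"dx": -0.9,"dy": 0.23,"dz": 0,"wx": 0,"wy": 0,"wz": 0,"gripper": 220}
    - {"dx": -0.9,"dy": 0.23,"dz": 0,"wx": 0,"wy": 0,"wz": 0,"gripper": 220}
    - {"dx": -0.9,"dy": 0.23,"dz": 0,"wx": 0,"wy": 0,"wz": 0,"gripper": 220}
    - {"dx": -0.9,"dy": 0.23,"dz": 0,"wx": 0,"wy": 0,"wz": 0,"gripper": 220}
    - {"dx": -0.9,"dy": 0.23,"dz": 0,"wx": 0,"wy": 0,"wz": 0,"gripper": 220}
    - {"dx": -0.9,"dy": 0.23,"dz": 0,"wx": 0,"wy": 0,"wz": 0,"gripper": 220}
    - {"dx": -0.9,"dy": 0.23,"dz": 0,"wx": 0,"wy": 0,"wz": 0,"gripper": 220}
    - {"dx": -0.9,"dy": 0.23,"dz": 0,"wx": 0,"wy": 0,"wz": 0,"gripper": 220}
    - {"dx": -0.9,"dy": 0.23,"dz": 0,"wx": 0,"wy": 0,"wz": 0,"gripper": 220}
    - {"dx": -0.9,"dy": 0.23,"dz": 0,"wx": 0,"wy": 0,"wz": 0,"gripper": 220}
    - {"dx": -0.9,"dy": 0.23,"dz": 0,"wx": 0,"wy": 0,"wz": 0,"gripper": 220}
    - {"dx": -0.9,"dy": 0.23,"dz": 0,"wx": 0,"wy": 0,"wz": 0,"gripper": 220}
    - {"dx": -0.9,"dy": 0.2,"dz": 0,"wx": 0,"wy": 0,"wz": 0,"gripper": 220}
    - {"dx": 0,"dy": 0,"dz": 0,"wx": 0,"wy": 0.75,"wz": 0,"gripper": 220}
    - {"dx": 0,"dy": 0,"dz": 0,"wx": 0,"wy": 0.7,"wz": 0,"gripper": 220}
    - {"dx": 0,"dy": 0,"dz": 0,"wx": 0,"wy": 0,"wz": 0,"gripper": 220}
    - {"dx": 0,"dy": 0,"dz": 0,"wx": 0,"wy": 0,"wz": 0,"gripper": 220}

```text
time: 11.52
tool_pos: [0.7173, 0.2199, 0.3787]
ee_rot: [-3.139, -0.17, 2.965]
wrist_force: [0.2, -0.2, -1.4]
width: 0.0234
finger_force: 30.0
```

```bash
cat > pl.py <<'E'
from h import *
import sys
R=toolR(MIC[2],np.radians(-10),-1)
q=[float(a) for a in sys.argv[1:4]]
plan(G(mp(MIC,q),R),R)
o,p,Rn=now()
print("roller centre in mic frame mm",(mic(MIC)[1].T@(p+Rn[:,2]*.084-mic(MIC)[0])*1e3).round(1))
E
python3 pl.py .045 0 .018
```

```text
t 11.52 j [ 0.2   0.72  0.38  0.07  2.2  -1.15] F [ 0.2 -0.2 -1.4] T [ 0.   -0.28  0.02] w 0.0234 ff 30.0
rot units [-0.02  0.04 -0.02] | shift units after rot [-1.33  0.02  7.66] | before rot [-1.29  0.04  7.66]
roller centre in mic frame mm [134.8  -0.7 144.8]
```

>>> carry_out:
  deltas:
    - {"dx": -0.16,"dy": 0,"dz": 0.9,"wx": -0.02,"wy": 0.04,"wz": -0.02,"gripper": 220}
    - {"dx": -0.16,"dy": 0,"dz": 0.9,"wx": 0,"wy": 0,"wz": 0,"gripper": 220}
    - {"dx": -0.16,"dy": 0,"dz": 0.9,"wx": 0,"wy": 0,"wz": 0,"gripper": 220}
    - {"dx": -0.16,"dy": 0,"dz": 0.9,"wx": 0,"wy": 0,"wz": 0,"gripper": 220}
    - {"dx": -0.16,"dy": 0,"dz": 0.9,"wx": 0,"wy": 0,"wz": 0,"gripper": 220}
    - {"dx": -0.16,"dy": 0,"dz": 0.9,"wx": 0,"wy": 0,"wz": 0,"gripper": 220}
    - {"dx": -0.16,"dy": 0,"dz": 0.9,"wx": 0,"wy": 0,"wz": 0,"gripper": 220}
    - {"dx": -0.16,"dy": 0,"dz": 0.9,"wx": 0,"wy": 0,"wz": 0,"gripper": 220}
    - {"dx": 0,"dy": 0,"dz": 0.46,"wx": 0,"wy": 0,"wz": 0,"gripper": 220}
    - {"dx": 0,"dy": 0,"dz": 0,"wx": 0,"wy": 0,"wz": 0,"gripper": 220}
    - {"dx": 0,"dy": 0,"dz": 0,"wx": 0,"wy": 0,"wz": 0,"gripper": 220}
    - {"dx": 0,"dy": 0,"dz": 0,"wx": 0,"wy": 0,"wz": 0,"gripper": 220}

```text
time: 12.52
tool_pos: [0.7149, 0.2207, 0.2289]
ee_rot: [3.139, -0.17, 2.969]
wrist_force: [-0.0, 0.2, -1.6]
width: 0.023
finger_force: 30.0
```

```bash
python3 pl.py .045 0 .018
python3 - <<'E'
from h import *
a=crop("side",235,90,80,100,6);b=crop("top",120,110,80,100,6)
cv2.imwrite("pics/hov.png",np.hstack([a[:,:400],b[:,80:]]))
E
```

```text
t 12.52 j [ 0.2   0.66  0.77  0.07  1.87 -1.18] F [-0.   0.2 -1.6] T [-0.01 -0.26  0.02] w 0.023 ff 30.0
rot units [0.02 0.04 0.02] | shift units after rot [-0.15  0.    0.26] | before rot [-0.15  0.    0.26]
roller centre in mic frame mm [46.9  0.1 23.5]
```

View pics/hov.png

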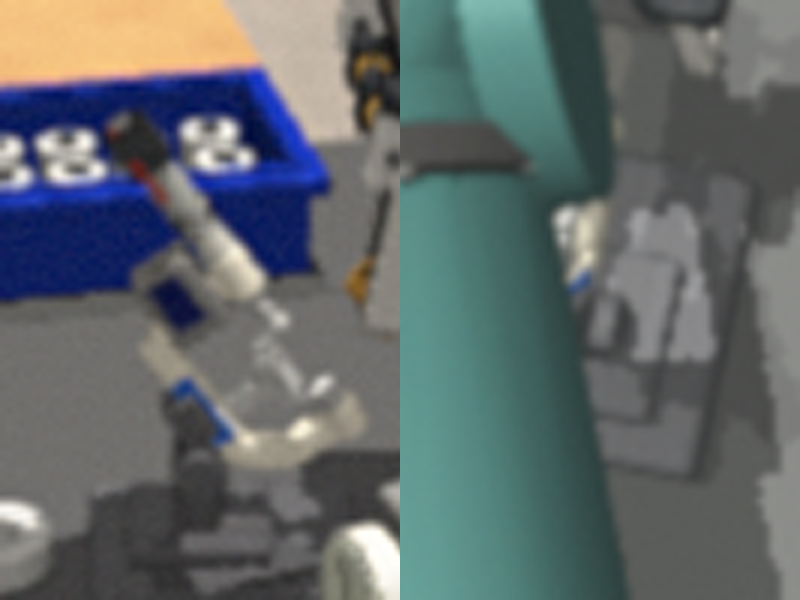

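The side part shows the micrometer unobstructed: the spindle tip at (285,325) and the anvil face at (320,386) both fit the model. The arm hides most of the top view. I'll measure the held roller with a colour mask.

```bash
cat > ms.py <<'E'
from h import *
def meas():
    im=eyes.snapshot("side"); hsv=cv2.cvtColor(im,cv2.COLOR_RGB2HSV)
    o,p,R=now(); c=p+R[:,2]*.084; u=mic(MIC)[1][:,2]
    u=R@toolR(MIC[2],np.radians(-10),-1).T@u  # roller axis as held
    pc=proj("side",c)[0]
    m=cv2.inRange(hsv,(14,110,60),(32,255,255)); x0,y0=(pc-30).astype(int); m2=np.zeros_like(m); m2[y0:y0+60,x0:x0+60]=m[y0:y0+60,x0:x0+60]
    n,l,s,ce=cv2.connectedComponentsWithStats(m2)
    e=proj("side",[c-u*.016,c+u*.016]); d=e[1]-e[0]; d/=np.linalg.norm(d); nrm=np.array([-d[1],d[0]])
    print("pred centre",pc.round(1),"ends",e.round(1).tolist())
    for i in range(1,n):
        if s[i,4]>3:
            q=np.argwhere(l==i)[:,::-1]; print(s[i].tolist(),ce[i].round(1),"along",np.percentile((q-pc)@d,[0,3,97,100]).round(1),"across",np.percentile((q-pc)@nrm,[0,3,97,100]).round(1))
    print("px per mm along",np.linalg.norm(e[1]-e[0])/32)
    return im,o,p,R
if __name__=="__main__": meas()
E
python3 ms.py
```

```text
pred centre [298.6 138.6] ends [[301.8, 142.9], [295.4, 134.3]]
[296, 108, 2, 3, 4] [296.2 108.8] along [24.6 24.7 26.1 26.2] across [14.9 15.  16.8 16.9]
[293, 133, 4, 7, 16] [294.4 136.4] along [1.9 2.1 6.  6.1] across [-4.1 -4.   1.   1.2]
[303, 141, 3, 4, 8] [304.  142.5] along [-7.5 -7.4 -5.2 -5.1] across [0.3 0.5 3.6 3.7]
px per mm along 0.33619993230206024
```

Run:
```python
from h import *
from ms import *
im,o,p,R=meas()
u=mic(MIC)[1][:,2]; u=R@toolR(MIC[2],np.radians(-10),-1).T@u
v=R[:,1]; w=np.cross(u,v)
for s in (-.004,-.002,0,.002,.004):
    c=p+R[:,2]*.084+u*s; a=np.linspace(0,2*np.pi,60)
    pts=np.array([c+u*e+.012*(np.cos(i)*v+np.sin(i)*w) for e in(-.016,.016) for i in a])
    h=cv2.convexHull(proj("side",pts).astype(np.float32)*16)
    m=np.zeros((384,512),np.uint8); cv2.fillConvexPoly(m,np.round(h).astype(np.int32),255,shift=4)
    r=[]
    for (x,y,w_,h_) in((291,125,6,14),(303,137,5,14)):
        q=np.argwhere(m[y:y+h_,x:x+w_]); r.append((q.min(0)[::-1]+[x,y],q.max(0)[::-1]+[x,y]))
    print(s,[np.array(k).tolist() for k in r], "bbox",cv2.boundingRect(m))
print(im[128:152,288:312].astype(int).sum(2)//3)
hsv=cv2.cvtColor(im,cv2.COLOR_RGB2HSV);print(hsv[128:152,288:312,1])
```

```text
pred centre [298.6 138.8] ends [[301.8, 143.1], [295.4, 134.5]]
[296, 108, 2, 3, 4] [296.2 108.8] along [24.7 24.8 26.3 26.3] across [15.  15.1 16.9 17. ]
[293, 133, 4, 7, 17] [294.5 136.3] along [2.  2.3 6.1 6.2] across [-4.  -3.9  1.1  1.4]
[303, 141, 3, 4, 8] [304.  142.5] along [-7.4 -7.3 -5.1 -5. ] across [0.5 0.6 3.7 3.9]
px per mm along 0.3360986067692954
-0.004 [[[292, 133], [296, 138]], [[303, 137], [306, 146]]] bbox (292, 133, 15, 15)
-0.002 [[[292, 133], [296, 138]], [[303, 137], [306, 146]]] bbox (292, 132, 15, 16)
0 [[[292, 132], [296, 138]], [[303, 137], [306, 145]]] bbox (292, 131, 15, 16)
0.002 [[[291, 131], [296, 138]], [[303, 137], [305, 144]]] bbox (291, 131, 15, 16)
0.004 [[[291, 130], [296, 138]], [[303, 137], [305, 143]]] bbox (291, 130, 15, 16)
[[110 110 115 110 111 111 111 110 100  67  65 106 127 133 130 131 132 138
  146 118 108 109 110 110]
 [113 111 110 108 109 109 110 112  98  60  73 117 130 131 133 133 131 132
  137 114 110 110 110 113]
 [111 111 110 110 111 110 112 109  96  60  82 123 133 133 131 130 131 130
  120 113 108 112 109 110]
 [112 110 108 114 1
[... 3827 characters left out ...]
 9   9   7   9   7  12  15  24  21  21  28  23  36  82  95  54  13
    5  11   9   5   5   9]
 [  9   9   9   5  11   7  14  12  14  14  22  36  41  37  67  41  14   5
    7   7   9   7  14   9]
 [  7   7   9   9   9  11   9   7   7   9  11  18  16  14  20  11   7   9
    7   9   9  11   5   9]
 [  9   9   9   7   7   5  11  13   7   5   7   7  11   5   7   9  11   9
    7   9  11  14   7   9]
 [  2   5  11   7   5   9   5   9  11   9   7   7   7   9   9   5   7   7
    9   5   9   9   9   9]
 [  7   7  11   9  11  11   7  11  11   9  16   9   9   7   7   9   9   7
    9   9   9   5   7   7]
 [  9   9   9  11   9   9   7   7   9  11  11   9  16  11  11   7   7   7
    7   7   9   9   5  11]]
```

The mask matches the prediction to about 1 mm, with the roller about 1 mm towards the anvil along its axis. I'll move in above the throat and then go in along -x.

```bash
python3 pl.py .03 0 .0188
```

```text
t 12.72 j [ 0.2   0.66  0.77  0.07  1.87 -1.18] F [ 0.6 -0.8 -2.4] T [-0.04 -0.25  0.02] w 0.0234 ff 30.0
rot units [0.02 0.03 0.01] | shift units after rot [0.44 0.01 0.72] | before rot [0.44 0.01 0.72]
roller centre in mic frame mm [46.6 -0.1 22.5]
```

>>> carry_out:
  deltas:
    - {"dx": 0.22,"dy": 0,"dz": 0.36,"wx": 0.02,"wy": 0.03,"wz": 0.01,"gripper": 220}
    - {"dx": 0.22,"dy": 0,"dz": 0.36,"wx": 0,"wy": 0,"wz": 0,"gripper": 220}
    - {"dx": 0,"dy": 0,"dz": 0,"wx": 0,"wy": 0,"wz": 0,"gripper": 220}
    - {"dx": 0,"dy": 0,"dz": 0,"wx": 0,"wy": 0,"wz": 0,"gripper": 220}
    - {"dx": 0,"dy": 0,"dz": 0,"wx": 0,"wy": 0,"wz": 0,"gripper": 220}

```text
time: 13.13
tool_pos: [0.7043, 0.2223, 0.2143]
ee_rot: [-3.141, -0.176, 2.967]
wrist_force: [-0.4, -0.3, -1.4]
width: 0.0232
finger_force: 30.0
```

```bash
python3 pl.py .01 0 .0188
```

```text
t 13.13 j [ 0.21  0.64  0.83  0.07  1.84 -1.18] F [-0.4 -0.3 -1.4] T [-0.02 -0.22  0.06] w 0.0232 ff 30.0
rot units [-0.01 -0.02  0.  ] | shift units after rot [0.72 0.02 0.66] | before rot [0.72 0.02 0.66]
roller centre in mic frame mm [29.3 -0.4 18. ]
```

>>> carry_out:
  deltas:
    - {"dx": 0.24,"dy": 0.01,"dz": 0.22,"wx": 0,"wy": -0.02,"wz": 0,"gripper": 220}
    - {"dx": 0.24,"dy": 0.01,"dz": 0.22,"wx": 0,"wy": 0,"wz": 0,"gripper": 220}
    - {"dx": 0.24,"dy": 0,"dz": 0.22,"wx": 0,"wy": 0,"wz": 0,"gripper": 220}
    - {"dx": 0,"dy": 0,"dz": 0,"wx": 0,"wy": 0,"wz": 0,"gripper": 220}
    - {"dx": 0,"dy": 0,"dz": 0,"wx": 0,"wy": 0,"wz": 0,"gripper": 220}
    - {"dx": 0,"dy": 0,"dz": 0,"wx": 0,"wy": 0,"wz": 0,"gripper": 220}

```text
time: 13.63
tool_pos: [0.6878, 0.2256, 0.2034]
ee_rot: [-3.141, -0.175, 2.967]
wrist_force: [0.1, -1.5, -1.4]
width: 0.0236
finger_force: 30.0
```

```bash
python3 pl.py .002 0 .0188
```

```text
t 13.63 j [ 0.22  0.61  0.9   0.07  1.8  -1.17] F [ 0.1 -1.5 -1.4] T [ 0.02 -0.23  0.03] w 0.0236 ff 30.0
rot units [-0.01 -0.    0.  ] | shift units after rot [ 0.27 -0.    0.26] | before rot [0.27 0.   0.26]
roller centre in mic frame mm [ 9.4 -0.1 18.7]
```

>>> carry_out:
  deltas:
    - {"dx": 0.14,"dy": 0,"dz": 0.13,"wx": 0,"wy": 0,"wz": 0,"gripper": 220}
    - {"dx": 0.13,"dy": 0,"dz": 0.13,"wx": 0,"wy": 0,"wz": 0,"gripper": 220}
    - {"dx": 0,"dy": 0,"dz": 0,"wx": 0,"wy": 0,"wz": 0,"gripper": 220}
    - {"dx": 0,"dy": 0,"dz": 0,"wx": 0,"wy": 0,"wz": 0,"gripper": 220}

```text
time: 13.97
tool_pos: [0.6814, 0.2272, 0.1991]
ee_rot: [-3.142, -0.175, 2.967]
wrist_force: [-0.2, 2.5, -1.3]
width: 0.0235
finger_force: 30.0
```

```bash
python3 pl.py -.001 0 .0188; python3 ms.py
```

```text
t 13.97 j [ 0.22  0.59  0.93  0.07  1.78 -1.17] F [-0.2  2.5 -1.3] T [ 0.36 -0.35 -0.11] w 0.0235 ff 30.0
rot units [-0.   -0.    0.01] | shift units after rot [ 0.09 -0.02  0.09] | before rot [ 0.09 -0.02  0.09]
roller centre in mic frame mm [ 1.5  0.5 18.9]
pred centre [285.4 148.3] ends [[288.6, 152.5], [282.1, 144.1]]
[281, 118, 3, 3, 6] [282.2 119. ] along [24.6 24.6 26.1 26.1] across [13.7 13.9 16.5 16.6]
[280, 146, 3, 4, 10] [281.  147.2] along [2.1 2.2 5.  5.1] across [-4.1 -4.  -1.4 -1.3]
[290, 150, 2, 5, 8] [290.5 152. ] along [-7.3 -7.3 -4.8 -4.7] across [0.2 0.4 3.3 3.5]
px per mm along 0.33100621113675677
```

>>> carry_out:
  deltas:
    - {"dx": 0,"dy": 0.05,"dz": 0,"wx": 0,"wy": 0,"wz": 0,"gripper": 220}
    - {"dx": 0,"dy": 0,"dz": 0,"wx": 0,"wy": 0,"wz": 0,"gripper": 220}
    - {"dx": 0,"dy": 0,"dz": 0,"wx": 0,"wy": 0,"wz": 0,"gripper": 220}

```text
time: 14.27
tool_pos: [0.6817, 0.2275, 0.1989]
ee_rot: [-3.14, -0.176, 2.967]
wrist_force: [-0.4, -0.0, -1.9]
width: 0.0236
finger_force: 30.0
```

```bash
python3 pl.py -.001 0 .0188
```

```text
t 14.27 j [ 0.22  0.6   0.93  0.07  1.78 -1.17] F [-0.4 -0.  -1.9] T [ 0.1  -0.16  0.03] w 0.0236 ff 30.0
rot units [-0.01 -0.01  0.  ] | shift units after rot [ 0.1  -0.04  0.09] | before rot [ 0.1  -0.04  0.09]
roller centre in mic frame mm [ 1.6  0.7 18.7]
```

>>> carry_out:
  deltas:
    - {"dx": 0.05,"dy": 0,"dz": 0.05,"wx": 0,"wy": 0,"wz": 0,"gripper": 220}
    - {"dx": 0,"dy": 0,"dz": 0,"wx": 0,"wy": 0,"wz": 0,"gripper": 220}
    - {"dx": 0,"dy": 0,"dz": 0,"wx": 0,"wy": 0,"wz": 0,"gripper": 220}

```text
time: 14.52
tool_pos: [0.6806, 0.2277, 0.1981]
ee_rot: [-3.14, -0.175, 2.967]
wrist_force: [1.1, 0.6, -0.9]
width: 0.0234
finger_force: 30.0
```

```bash
python3 pl.py -.001 0 .0188
```

```text
t 14.52 j [ 0.22  0.59  0.93  0.07  1.78 -1.17] F [ 1.1  0.6 -0.9] T [ 0.1  -0.27 -0.03] w 0.0234 ff 30.0
rot units [-0.01 -0.01  0.  ] | shift units after rot [ 0.05 -0.04  0.04] | before rot [ 0.05 -0.04  0.04]
roller centre in mic frame mm [ 0.2  0.7 18.6]
```

>>> carry_out:
  deltas:
    - {"dx": 0.03,"dy": 0,"dz": 0.03,"wx": 0,"wy": 0,"wz": 0,"gripper": 220}
    - {"dx": 0,"dy": 0,"dz": 0,"wx": 0,"wy": 0,"wz": 0,"gripper": 220}
    - {"dx": 0,"dy": 0,"dz": 0,"wx": 0,"wy": 0,"wz": 0,"gripper": 220}

```text
time: 14.77
tool_pos: [0.68, 0.2279, 0.1977]
ee_rot: [-3.14, -0.175, 2.967]
wrist_force: [-1.0, 0.0, -1.2]
width: 0.0235
finger_force: 30.0
```

```bash
python3 pl.py -.001 0 .0188
```

```text
t 14.77 j [ 0.22  0.59  0.93  0.07  1.78 -1.17] F [-1.   0.  -1.2] T [ 0.07 -0.4  -0.  ] w 0.0235 ff 30.0
rot units [-0.01 -0.    0.  ] | shift units after rot [ 0.02 -0.05  0.01] | before rot [ 0.02 -0.04  0.01]
roller centre in mic frame mm [-0.5  0.8 18.7]
```

>>> carry_out:
  deltas:
    - {"dx": 0.035,"dy": 0,"dz": 0.035,"wx": 0,"wy": 0,"wz": 0,"gripper": 220}
    - {"dx": 0,"dy": 0,"dz": 0,"wx": 0,"wy": 0,"wz": 0,"gripper": 220}
    - {"dx": 0,"dy": 0,"dz": 0,"wx": 0,"wy": 0,"wz": 0,"gripper": 220}

```text
time: 15.02
tool_pos: [0.6797, 0.2281, 0.1976]
ee_rot: [-3.141, -0.173, 2.967]
wrist_force: [2.6, 0.0, -0.1]
width: 0.0232
finger_force: 30.0
```

```bash
python3 pl.py -.001 0 .0188
```

```text
t 15.02 j [ 0.22  0.59  0.94  0.07  1.77 -1.17] F [ 2.6  0.  -0.1] T [ 0.12 -0.75  0.  ] w 0.0232 ff 30.0
rot units [-0.    0.01  0.  ] | shift units after rot [ 0.01 -0.05  0.  ] | before rot [ 0.01 -0.05  0.  ]
roller centre in mic frame mm [-0.8  1.  18.7]
```

Contact is felt (about 3 N, pushing out of the V), so the roller is seated. Releasing it.

>>> carry_out:
  deltas:
    - {"dx": 0,"dy": 0,"dz": 0,"wx": 0,"wy": 0,"wz": 0,"gripper": 120}
    - {"dx": 0,"dy": 0,"dz": 0,"wx": 0,"wy": 0,"wz": 0,"gripper": 120}
    - {"dx": 0,"dy": 0,"dz": 0,"wx": 0,"wy": 0,"wz": 0,"gripper": 120}
    - {"dx": 0,"dy": 0,"dz": 0,"wx": 0,"wy": 0,"wz": 0,"gripper": 120}
    - {"dx": 0,"dy": 0,"dz": 0,"wx": 0,"wy": 0,"wz": 0,"gripper": 120}
    - {"dx": 0,"dy": 0,"dz": 0,"wx": 0,"wy": 0,"wz": 0,"gripper": 120}
    - {"dx": 0,"dy": 0,"dz": 0,"wx": 0,"wy": 0,"wz": 0,"gripper": 120}

```text
time: 15.6
tool_pos: [0.679, 0.2281, 0.1971]
ee_rot: [-3.14, -0.175, 2.967]
wrist_force: [-1.0, -0.1, 0.3]
width: 0.0494
finger_force: 0.0
```

```bash
python3 pl.py 0 0 .0188
python3 - <<'E'
from h import *
o,p,R=now(); print("along +x_m 60mm in tool units",R.T@mic(MIC)[1][:,0]*3, "world up",R.T@[0,0,1]*7)
E
```

```text
t 15.6 j [ 0.22  0.59  0.94  0.07  1.78 -1.17] F [-1.  -0.1  0.3] T [-0.01 -0.16  0.  ] w 0.0494 ff 0.0
rot units [-0.01 -0.01  0.  ] | shift units after rot [-0.05 -0.05 -0.06] | before rot [-0.05 -0.05 -0.06]
roller centre in mic frame mm [-1.7  0.8 18.8]
along +x_m 60mm in tool units [-2.11940396 -0.00349811 -2.12323211] world up [ 1.22176099 -0.00821616 -6.89254906]
```

Retreat along +x_m by 60 mm, then up.

>>> carry_out:
  deltas:
    - {"dx": -0.3,"dy": 0,"dz": -0.3,"wx": 0,"wy": 0,"wz": 0,"gripper": 120}
    - {"dx": -0.6,"dy": 0,"dz": -0.6,"wx": 0,"wy": 0,"wz": 0,"gripper": 120}
    - {"dx": -0.6,"dy": 0,"dz": -0.6,"wx": 0,"wy": 0,"wz": 0,"gripper": 120}
    - {"dx": -0.3,"dy": 0,"dz": -0.7,"wx": 0,"wy": 0,"wz": 0,"gripper": 120}
    - {"dx": 0.16,"dy": 0,"dz": -0.95,"wx": 0,"wy": 0,"wz": 0,"gripper": 120}
    - {"dx": 0.16,"dy": 0,"dz": -0.95,"wx": 0,"wy": 0,"wz": 0,"gripper": 120}
    - {"dx": 0.16,"dy": 0,"dz": -0.95,"wx": 0,"wy": 0,"wz": 0,"gripper": 120}
    - {"dx": 0.16,"dy": 0,"dz": -0.95,"wx": 0,"wy": 0,"wz": 0,"gripper": 120}
    - {"dx": 0.16,"dy": 0,"dz": -0.95,"wx": 0,"wy": 0,"wz": 0,"gripper": 120}
    - {"dx": 0.16,"dy": 0,"dz": -0.95,"wx": 0,"wy": 0,"wz": 0,"gripper": 120}
    - {"dx": 0.16,"dy": 0,"dz": -0.95,"wx": 0,"wy": 0,"wz": 0,"gripper": 120}
    - {"dx": 0,"dy": 0,"dz": 0,"wx": 0,"wy": 0,"wz": 0,"gripper": 120}
    - {"dx": 0,"dy": 0,"dz": 0,"wx": 0,"wy": 0,"wz": 0,"gripper": 120}

```text
time: 16.68
tool_pos: [0.7229, 0.2207, 0.3705]
ee_rot: [3.141, -0.172, 2.967]
wrist_force: [-0.3, 0.3, -0.1]
width: 0.0497
finger_force: 0.0
```

Run:
```python
from h import *
im=eyes.snapshot("side"); hsv=cv2.cvtColor(im,cv2.COLOR_RGB2HSV)
u=mic(MIC)[1][:,2]; v=mic(MIC)[1][:,1]; w=mic(MIC)[1][:,0]
obs=hsv[135:165,270:305,1]
m=(cv2.inRange(hsv,(12,85,40),(34,255,255))>0); m[:135]=0;m[165:]=0;m[:,:265]=0;m[:,310:]=0
ys,xs=np.nonzero(m); print("obs n",len(xs),"bbox",xs.min(),ys.min(),xs.max(),ys.max(),"cen",xs.mean(),ys.mean())
for z in (.014,.016,.018,.02):
    c=mp(MIC,(-.0007,.0008,z)); a=np.linspace(0,2*np.pi,60)
    pts=np.array([c+u*e+.012*(np.cos(i)*v+np.sin(i)*w) for e in(-.016,.016) for i in a])
    h=cv2.convexHull(proj("side",pts).astype(np.float32)*16); k=np.zeros((384,512),np.uint8); cv2.fillConvexPoly(k,np.round(h).astype(np.int32),255,shift=4)
    yy,xx=np.nonzero(k); print(z,len(xx),xx.min(),yy.min(),xx.max(),yy.max(),xx.mean(),yy.mean(),"IoU",(m&(k>0)).sum()/(m|(k>0)).sum())
# plan to cap
CAP=mp(MIC,(0,.0006,.150)); R=toolR(MIC[2],np.radians(35),-1)
print(CAP); plan(G(CAP,R,.078),R); print(G(CAP,R,.078), G(CAP,R,.078)-R[:,2]*.09)
```

```text
obs n 105 bbox 279 143 291 156 cen 285.48571428571427 149.40952380952382
0.014 140 279 143 293 157 285.75 149.95 IoU 0.75
0.016 143 278 142 292 157 285.12587412587413 149.3986013986014 IoU 0.7342657342657343
0.018 137 278 142 292 156 284.93430656934305 148.992700729927 IoU 0.7664233576642335
0.02 137 278 141 291 156 284.4379562043796 148.47445255474452 IoU 0.704225352112676
[0.59178519 0.24318741 0.22287281]
t 16.73 j [ 0.2   0.74  0.37  0.08  2.19 -1.16] F [-0.3 -0.4 -1. ] T [ 0.04 -0.26 -0.03] w 0.0497 ff 0.0
rot units [-0.01 -6.55  0.01] | shift units after rot [ 9.62 -0.03 -1.75] | before rot [ 8.04 -0.02  5.57]
[0.54773111 0.25098564 0.28676667] [0.49689947 0.25998359 0.36049035]
```

The roller lies in the rest, with its centroid matching z≈16 mm. Next I'll move to above the cap.

>>> carry_out:
  deltas:
    - {"dx": 0.93,"dy": 0,"dz": 0.19,"wx": 0,"wy": 0,"wz": 0,"gripper": 120}
    - {"dx": 0.93,"dy": 0,"dz": 0.19,"wx": 0,"wy": 0,"wz": 0,"gripper": 120}
    - {"dx": 0.93,"dy": 0,"dz": 0.19,"wx": 0,"wy": 0,"wz": 0,"gripper": 120}
    - {"dx": 0.93,"dy": 0,"dz": 0.19,"wx": 0,"wy": 0,"wz": 0,"gripper": 120}
    - {"dx": 0.93,"dy": 0,"dz": 0.19,"wx": 0,"wy": 0,"wz": 0,"gripper": 120}
    - {"dx": 0.93,"dy": 0,"dz": 0.19,"wx": 0,"wy": 0,"wz": 0,"gripper": 120}
    - {"dx": 0.93,"dy": 0,"dz": 0.19,"wx": 0,"wy": 0,"wz": 0,"gripper": 120}
    - {"dx": 0.93,"dy": 0,"dz": 0.19,"wx": 0,"wy": 0,"wz": 0,"gripper": 120}
    - {"dx": 0.93,"dy": 0,"dz": 0.19,"wx": 0,"wy": 0,"wz": 0,"gripper": 120}
    - {"dx": 0.93,"dy": 0,"dz": 0.19,"wx": 0,"wy": 0,"wz": 0,"gripper": 120}
    - {"dx": 0.93,"dy": 0,"dz": 0.19,"wx": 0,"wy": 0,"wz": 0,"gripper": 120}
    - {"dx": 0.93,"dy": 0,"dz": 0.19,"wx": 0,"wy": 0,"wz": 0,"gripper": 120}
    - {"dx": 0,"dy": 0,"dz": 0,"wx": 0,"wy": -0.94,"wz": 0,"gripper": 120}
    - {"dx": 0,"dy": 0,"dz": 0,"wx": 0,"wy": -0.94,"wz": 0,"gripper": 120}
    - {"dx": 0,"dy": 0,"dz": 0,"wx": 0,"wy": -0.94,"wz": 0,"gripper": 120}
    - {"dx": 0,"dy": 0,"dz": 0,"wx": 0,"wy": -0.94,"wz": 0,"gripper": 120}
    - {"dx": 0,"dy": 0,"dz": 0,"wx": 0,"wy": -0.94,"wz": 0,"gripper": 120}
    - {"dx": 0,"dy": 0,"dz": 0,"wx": 0,"wy": -0.94,"wz": 0,"gripper": 120}
    - {"dx": 0,"dy": 0,"dz": 0,"wx": 0,"wy": -0.9,"wz": 0,"gripper": 120}
    - {"dx": 0,"dy": 0,"dz": 0,"wx": 0,"wy": 0,"wz": 0,"gripper": 120}

```text
time: 18.4
tool_pos: [0.4951, 0.26, 0.3577]
ee_rot: [-3.134, 0.605, 2.975]
wrist_force: [0.3, -1.1, -1.3]
width: 0.0499
finger_force: 0.0
```

```bash
cat > cp.py <<'E'
from h import *
import sys
wz=float(sys.argv[1]); back=float(sys.argv[2])   # turn from base orientation (rad), distance back
R=toolR(MIC[2],t,-1)@Ro.from_rotvec([0,0,wz]).as_matrix()
CAP=mp(MIC,(-.0007,.0008,.150))
plan(G(CAP,R,.078)-R[:,2]*back,R)
o,p,Rn=now(); Rm=mic(MIC)[1]
print("F tool",(Rn.T@o["wrist_force"]).round(1),"Ttool",(Rn.T@o["wrist_torque"]).round(2),"grasp pt in mic mm",(Rm.T@(p+Rn[:,2]*.078-mic(MIC)[0])*1e3).round(1))
A=toolR(MIC[2],t,-1).T@Rn; print("turn",np.arctan2(A[1,0],A[0,0]).round(3))
E
python3 cp.py 0 .09
```

```text
t 18.4 j [ 0.56 -0.13  1.56 -0.41  1.26 -0.81] F [ 0.3 -1.1 -1.3] T [ 0.1   0.16 -0.02] w 0.0499 ff 0.0
rot units [-0.03 -0.05  0.06] | shift units after rot [-0.12  0.02 -0.06] | before rot [-0.12  0.02 -0.06]
F tool [ 0.4 -1.   1.4] Ttool [-0.04  0.18  0.06] grasp pt in mic mm [-3.500e+00  1.000e-01  2.387e+02]
turn -0.007
```

>>> carry_out:
  deltas:
    - {"dx": 0,"dy": 0,"dz": 0,"wx": -0.03,"wy": -0.05,"wz": -0.96,"gripper": 120}
    - {"dx": 0,"dy": 0,"dz": 0,"wx": 0,"wy": 0,"wz": -0.96,"gripper": 120}
    - {"dx": 0,"dy": 0,"dz": 0,"wx": 0,"wy": 0,"wz": -0.96,"gripper": 120}
    - {"dx": 0,"dy": 0,"dz": 0,"wx": 0,"wy": 0,"wz": -0.96,"gripper": 120}
    - {"dx": 0,"dy": 0,"dz": 0,"wx": 0,"wy": 0,"wz": -0.96,"gripper": 120}
    - {"dx": 0,"dy": 0,"dz": 0,"wx": 0,"wy": 0,"wz": -0.96,"gripper": 120}
    - {"dx": 0,"dy": 0,"dz": 0,"wx": 0,"wy": 0,"wz": -0.96,"gripper": 120}
    - {"dx": 0,"dy": 0,"dz": 0,"wx": 0,"wy": 0,"wz": -0.96,"gripper": 120}
    - {"dx": 0,"dy": 0,"dz": 0,"wx": 0,"wy": 0,"wz": -0.96,"gripper": 120}
    - {"dx": 0,"dy": 0,"dz": 0,"wx": 0,"wy": 0,"wz": -0.96,"gripper": 120}
    - {"dx": 0,"dy": 0,"dz": 0,"wx": 0,"wy": 0,"wz": -0.96,"gripper": 120}
    - {"dx": 0,"dy": 0,"dz": 0,"wx": 0,"wy": 0,"wz": -0.96,"gripper": 120}
    - {"dx": 0,"dy": 0,"dz": 0,"wx": 0,"wy": 0,"wz": -0.96,"gripper": 120}
    - {"dx": 0,"dy": 0,"dz": 0,"wx": 0,"wy": 0,"wz": 0,"gripper": 120}
    - {"dx": 0,"dy": 0,"dz": 0,"wx": 0,"wy": 0,"wz": 0,"gripper": 120}

```text
time: 19.65
tool_pos: [0.4986, 0.2599, 0.3618]
ee_rot: [-2.531, 0.045, -1.806]
wrist_force: [0.7, 0.5, 0.2]
width: 0.0499
finger_force: 0.0
```

```bash
python3 cp.py -1.5 .09; python3 cp.py -1.5 0
python3 - <<'E'
from h import *
a=crop("side",225,70,90,100,5);b=crop("top",110,130,80,100,5)
for n,im,o in(("side",a,(225,70)),("top",b,(110,130))):
    for z in(.1335,.1585,.2):
        q=(proj(n,mp(MIC,(-.0007,.0008,z)))[0]-o+.5)*5-.5; cv2.circle(im,tuple(q.round().astype(int).tolist()),3,(0,0,255),1)
im=np.hstack([a[:,:400],b]);cv2.imwrite("pics/cap.png",im)
E
```

```text
t 19.65 j [ 0.55 -0.13  1.56 -0.41  1.26 -2.3 ] F [0.7 0.5 0.2] T [ 0.19  0.19 -0.01] w 0.0499 ff 0.0
rot units [-0.01  0.02 -0.03] | shift units after rot [0.01 0.14 0.01] | before rot [0.01 0.14 0.01]
F tool [-0.6 -0.6  0.2] Ttool [-0.23 -0.11  0.1 ] grasp pt in mic mm [  2.2   0.9 240.1]
turn -1.496
t 19.65 j [ 0.55 -0.13  1.56 -0.41  1.26 -2.3 ] F [0.7 0.5 0.2] T [ 0.19  0.19 -0.01] w 0.0499 ff 0.0
rot units [-0.01  0.02 -0.03] | shift units after rot [0.01 0.14 4.51] | before rot [0.02 0.15 4.5 ]
F tool [-0.6 -0.6  0.2] Ttool [-0.23 -0.11  0.1 ] grasp pt in mic mm [  2.2   0.9 240.1]
turn -1.496
```

View pics/cap.png

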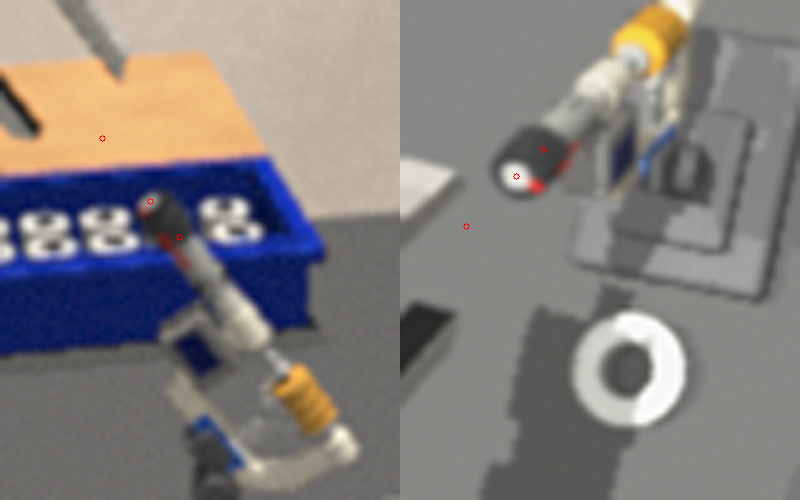

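The brass roller is lying true in the rest against the anvil (side 305,400), the spindle gap is visible, and the predicted cap-end point sits on the cap's disc in both views. Advancing onto the cap now.

>>> carry_out:
  deltas:
    - {"dx": 0,"dy": 0.14,"dz": 0,"wx": -0.01,"wy": 0.02,"wz": 0,"gripper": 120}
    - {"dx": 0,"dy": 0,"dz": 0.75,"wx": 0,"wy": 0,"wz": 0,"gripper": 120}
    - {"dx": 0,"dy": 0,"dz": 0.75,"wx": 0,"wy": 0,"wz": 0,"gripper": 120}
    - {"dx": 0,"dy": 0,"dz": 0.75,"wx": 0,"wy": 0,"wz": 0,"gripper": 120}
    - {"dx": 0,"dy": 0,"dz": 0.75,"wx": 0,"wy": 0,"wz": 0,"gripper": 120}
    - {"dx": 0,"dy": 0,"dz": 0.75,"wx": 0,"wy": 0,"wz": 0,"gripper": 120}
    - {"dx": 0,"dy": 0,"dz": 0.75,"wx": 0,"wy": 0,"wz": 0,"gripper": 120}
    - {"dx": 0,"dy": 0,"dz": 0,"wx": 0,"wy": 0,"wz": 0,"gripper": 120}
    - {"dx": 0,"dy": 0,"dz": 0,"wx": 0,"wy": 0,"wz": 0,"gripper": 120}
    - {"dx": 0,"dy": 0,"dz": 0,"wx": 0,"wy": 0,"wz": 0,"gripper": 120}

```text
time: 20.58
tool_pos: [0.5472, 0.252, 0.2886]
ee_rot: [-2.528, 0.043, -1.805]
wrist_force: [-0.1, -0.7, 0.2]
width: 0.0498
finger_force: 0.0
```

```bash
python3 cp.py -1.5 0
```

```text
t 20.58 j [ 0.49 -0.03  1.61 -0.41  1.09 -2.3 ] F [-0.1 -0.7  0.2] T [0.13 0.23 0.01] w 0.0498 ff 0.0
rot units [-0.03  0.02 -0.02] | shift units after rot [0.04 0.06 0.1 ] | before rot [0.04 0.06 0.1 ]
F tool [ 0.7 -0.1 -0.2] Ttool [-0.25 -0.06  0.04] grasp pt in mic mm [  0.8   1.6 151.9]
turn -1.498
```

Small correction, then close gently.

>>> carry_out:
  deltas:
    - {"dx": 0.04,"dy": 0.06,"dz": 0.1,"wx": -0.03,"wy": 0.02,"wz": -0.02,"gripper": 120}
    - {"dx": 0,"dy": 0,"dz": 0,"wx": 0,"wy": 0,"wz": 0,"gripper": 120}
    - {"dx": 0,"dy": 0,"dz": 0,"wx": 0,"wy": 0,"wz": 0,"gripper": 220}
    - {"dx": 0,"dy": 0,"dz": 0,"wx": 0,"wy": 0,"wz": 0,"gripper": 220}
    - {"dx": 0,"dy": 0,"dz": 0,"wx": 0,"wy": 0,"wz": 0,"gripper": 220}
    - {"dx": 0,"dy": 0,"dz": 0,"wx": 0,"wy": 0,"wz": 0,"gripper": 220}
    - {"dx": 0,"dy": 0,"dz": 0,"wx": 0,"wy": 0,"wz": 0,"gripper": 220}
    - {"dx": 0,"dy": 0,"dz": 0,"wx": 0,"wy": 0,"wz": 0,"gripper": 220}
    - {"dx": 0,"dy": 0,"dz": 0,"wx": 0,"wy": 0,"wz": 0,"gripper": 220}

```text
time: 21.33
tool_pos: [0.5478, 0.251, 0.2862]
ee_rot: [-2.531, 0.039, -1.804]
wrist_force: [1.7, -0.6, 0.6]
width: 0.0213
finger_force: 30.0
```

```bash
python3 cp.py -1.5 0
```

```text
t 21.33 j [ 0.48 -0.03  1.61 -0.41  1.09 -2.31] F [ 1.7 -0.6  0.6] T [ 0.09 -0.21  0.02] w 0.0213 ff 30.0
rot units [-0.01 -0.01  0.01] | shift units after rot [-0.01  0.02 -0.03] | before rot [-0.01  0.02 -0.03]
F tool [ 0.1 -1.8  0.5] Ttool [ 0.18 -0.13  0.05] grasp pt in mic mm [ -0.2   0.6 149.5]
turn -1.501
```

Lateral force is under 2 N. Turning clockwise (+wz).

>>> carry_out:
  deltas:
    - {"dx": 0,"dy": 0,"dz": 0,"wx": 0,"wy": 0,"wz": 0.7,"gripper": 220}
    - {"dx": 0,"dy": 0,"dz": 0,"wx": 0,"wy": 0,"wz": 0.7,"gripper": 220}
    - {"dx": 0,"dy": 0,"dz": 0,"wx": 0,"wy": 0,"wz": 0.7,"gripper": 220}
    - {"dx": 0,"dy": 0,"dz": 0,"wx": 0,"wy": 0,"wz": 0.7,"gripper": 220}
    - {"dx": 0,"dy": 0,"dz": 0,"wx": 0,"wy": 0,"wz": 0.7,"gripper": 220}
    - {"dx": 0,"dy": 0,"dz": 0,"wx": 0,"wy": 0,"wz": 0.7,"gripper": 220}
    - {"dx": 0,"dy": 0,"dz": 0,"wx": 0,"wy": 0,"wz": 0.7,"gripper": 220}
    - {"dx": 0,"dy": 0,"dz": 0,"wx": 0,"wy": 0,"wz": 0.7,"gripper": 220}
    - {"dx": 0,"dy": 0,"dz": 0,"wx": 0,"wy": 0,"wz": 0.7,"gripper": 220}
    - {"dx": 0,"dy": 0,"dz": 0,"wx": 0,"wy": 0,"wz": 0.7,"gripper": 220}
    - {"dx": 0,"dy": 0,"dz": 0,"wx": 0,"wy": 0,"wz": 0,"gripper": 220}

```text
time: 22.25
tool_pos: [0.5477, 0.2512, 0.2861]
ee_rot: [-2.736, 0.471, -2.559]
wrist_force: [2.5, 0.1, 0.3]
width: 0.0214
finger_force: 30.0
```

```bash
python3 cp.py -0.66 0
```

```text
t 22.25 j [ 0.48 -0.03  1.61 -0.41  1.09 -1.47] F [2.5 0.1 0.3] T [ 0.15 -0.23  0.05] w 0.0214 ff 30.0
rot units [-0.01  0.   -0.01] | shift units after rot [ 0.01  0.01 -0.03] | before rot [ 0.01  0.01 -0.03]
F tool [-2.  -0.9  1.1] Ttool [-0.02 -0.27  0.06] grasp pt in mic mm [ -0.4   0.7 149.5]
turn -0.659
```

>>> carry_out:
  deltas:
    - {"dx": 0,"dy": 0,"dz": 0,"wx": 0,"wy": 0,"wz": 0.7,"gripper": 220}
    - {"dx": 0,"dy": 0,"dz": 0,"wx": 0,"wy": 0,"wz": 0.7,"gripper": 220}
    - {"dx": 0,"dy": 0,"dz": 0,"wx": 0,"wy": 0,"wz": 0.7,"gripper": 220}
    - {"dx": 0,"dy": 0,"dz": 0,"wx": 0,"wy": 0,"wz": 0.7,"gripper": 220}
    - {"dx": 0,"dy": 0,"dz": 0,"wx": 0,"wy": 0,"wz": 0.7,"gripper": 220}
    - {"dx": 0,"dy": 0,"dz": 0,"wx": 0,"wy": 0,"wz": 0.7,"gripper": 220}
    - {"dx": 0,"dy": 0,"dz": 0,"wx": 0,"wy": 0,"wz": 0.7,"gripper": 220}
    - {"dx": 0,"dy": 0,"dz": 0,"wx": 0,"wy": 0,"wz": 0.7,"gripper": 220}
    - {"dx": 0,"dy": 0,"dz": 0,"wx": 0,"wy": 0,"wz": 0.7,"gripper": 220}
    - {"dx": 0,"dy": 0,"dz": 0,"wx": 0,"wy": 0,"wz": 0.7,"gripper": 220}
    - {"dx": 0,"dy": 0,"dz": 0,"wx": 0,"wy": 0,"wz": 0.7,"gripper": 220}
    - {"dx": 0,"dy": 0,"dz": 0,"wx": 0,"wy": 0,"wz": 0.7,"gripper": 220}
    - {"dx": 0,"dy": 0,"dz": 0,"wx": 0,"wy": 0,"wz": 0.7,"gripper": 220}
    - {"dx": 0,"dy": 0,"dz": 0,"wx": 0,"wy": 0,"wz": 0.7,"gripper": 220}
    - {"dx": 0,"dy": 0,"dz": 0,"wx": 0,"wy": 0,"wz": 0.7,"gripper": 220}
    - {"dx": 0,"dy": 0,"dz": 0,"wx": 0,"wy": 0,"wz": 0.7,"gripper": 220}
    - {"dx": 0,"dy": 0,"dz": 0,"wx": 0,"wy": 0,"wz": 0,"gripper": 220}

```text
time: 23.67
tool_pos: [0.5478, 0.2513, 0.2862]
ee_rot: [2.725, 0.462, 2.185]
wrist_force: [3.1, 0.4, 1.3]
width: 0.0214
finger_force: 30.0
```

```bash
cat > sp.py <<'E'
from h import *
import sys,os
tag=sys.argv[1]; prev=sys.argv[2] if len(sys.argv)>2 else None
T=[];A=[]
for i in range(5):
    A.append(eyes.snapshot("side").astype(float)); o,p,R=now(); T.append(np.r_[R.T@o["wrist_force"],R.T@o["wrist_torque"]])
A=np.mean(A,0); np.save(f"pics/{tag}.npy",A); print("t",round(o["time"],2),"j6",o["joint_positions"][5].round(3),"F/T tool",np.mean(T,0).round(3))
m=(A[:,:,0]>A[:,:,1]*1.5)&(A[:,:,0]>50)
def P(q): return proj("side",mp(MIC,q))[0]
n,l,s,c=cv2.connectedComponentsWithStats(m.astype(np.uint8))
a=P((0,0,.1585));b=P((0,0,.096)); d=(b-a)/np.linalg.norm(b-a)
for i in range(1,n):
    v=c[i]-a
    if -5<v@d<30 and abs(v@[-d[1],d[0]])<8: print("red",s[i,4],c[i].round(1),"along",(v@d).round(1),"across",(v@[-d[1],d[0]]).round(2))
# profile along the spindle axis z 60..30 mm, mean of 5 mm wide band
g=A.mean(2).astype(np.float32)
zz=np.arange(.060,.026,-.002); pts=np.array([P((0,y,z)) for z in zz for y in(-.002,0,.002)],np.float32)
pr=cv2.remap(g,pts[:,0].reshape(1,-1),pts[:,1].reshape(1,-1),cv2.INTER_LINEAR).reshape(-1,3).mean(1); print("z mm",(zz*1e3).round().astype(int).tolist()); print("prof",pr.round().astype(int).tolist())
if prev:
    B=np.load(f"pics/{prev}.npy")
    for nm,z in(("spindle",.040),("thimble",.115),("roller",.016)):
        x,y=P((0,0,z)).astype(int); print(nm,"meandiff",np.abs(A-B)[y-5:y+6,x-5:x+6].mean().round(2))
E
python3 cp.py 0.7 0; python3 sp.py s0; python3 sp.py s1 s0
```

```text
t 23.67 j [ 0.48 -0.03  1.61 -0.41  1.09 -0.12] F [3.1 0.4 1.3] T [ 0.17 -0.5   0.14] w 0.0214 ff 30.0
rot units [0.01 0.01 0.15] | shift units after rot [ 0.01 -0.02 -0.03] | before rot [ 0.01 -0.02 -0.03]
F tool [-1.9  2.7  0.7] Ttool [-0.52 -0.18  0.04] grasp pt in mic mm [ -0.2   0.9 149.5]
turn 0.682
t 23.92 j6 -0.125 F/T tool [-2.619  2.65   1.449 -0.667 -0.238  0.009]
z mm [60, 58, 56, 54, 52, 50, 48, 46, 44, 42, 40, 38, 36, 34, 32, 30, 28]
prof [175, 157, 135, 129, 139, 148, 153, 150, 152, 154, 160, 169, 171, 168, 161, 156, 153]
t 24.17 j6 -0.124 F/T tool [-2.829  4.11   2.324 -0.879 -0.304 -0.005]
z mm [60, 58, 56, 54, 52, 50, 48, 46, 44, 42, 40, 38, 36, 34, 32, 30, 28]
prof [175, 157, 136, 129, 139, 148, 154, 151, 152, 154, 161, 169, 171, 168, 161, 156, 153]
spindle meandiff 0.68
thimble meandiff 1.23
roller meandiff 0.64
```

>>> carry_out:
  deltas:
    - {"dx": 0,"dy": 0,"dz": 0,"wx": 0,"wy": 0,"wz": 0.7,"gripper": 220}
    - {"dx": 0,"dy": 0,"dz": 0,"wx": 0,"wy": 0,"wz": 0.7,"gripper": 220}
    - {"dx": 0,"dy": 0,"dz": 0,"wx": 0,"wy": 0,"wz": 0.7,"gripper": 220}
    - {"dx": 0,"dy": 0,"dz": 0,"wx": 0,"wy": 0,"wz": 0,"gripper": 220}

```text
time: 24.5
tool_pos: [0.5478, 0.2513, 0.2862]
ee_rot: [2.627, 0.347, 1.937]
wrist_force: [4.9, 0.8, 1.1]
width: 0.0212
finger_force: 30.0
```

```bash
python3 sp.py s2 s1
```

```text
t 24.75 j6 0.128 F/T tool [-1.455  4.761  2.404 -0.976 -0.129 -0.018]
z mm [60, 58, 56, 54, 52, 50, 48, 46, 44, 42, 40, 38, 36, 34, 32, 30, 28]
prof [174, 157, 136, 129, 139, 148, 154, 151, 152, 153, 159, 168, 173, 172, 164, 159, 155]
spindle meandiff 1.89
thimble meandiff 7.13
roller meandiff 1.32
```

>>> carry_out:
  deltas:
    - {"dx": 0,"dy": 0,"dz": 0,"wx": 0,"wy": 0,"wz": 0.7,"gripper": 220}
    - {"dx": 0,"dy": 0,"dz": 0,"wx": 0,"wy": 0,"wz": 0.7,"gripper": 220}
    - {"dx": 0,"dy": 0,"dz": 0,"wx": 0,"wy": 0,"wz": 0.7,"gripper": 220}
    - {"dx": 0,"dy": 0,"dz": 0,"wx": 0,"wy": 0,"wz": 0,"gripper": 220}

```text
time: 25.08
tool_pos: [0.5478, 0.2513, 0.2862]
ee_rot: [2.564, 0.216, 1.713]
wrist_force: [5.5, -0.3, 0.7]
width: 0.0214
finger_force: 30.0
```

```bash
python3 sp.py s3 s2
```

```text
t 25.33 j6 0.38 F/T tool [-0.409  5.277  2.312 -0.955  0.093 -0.022]
z mm [60, 58, 56, 54, 52, 50, 48, 46, 44, 42, 40, 38, 36, 34, 32, 30, 28]
prof [175, 158, 135, 128, 139, 148, 154, 150, 152, 153, 159, 168, 173, 171, 163, 158, 154]
spindle meandiff 1.48
thimble meandiff 5.86
roller meandiff 1.4
```

>>> carry_out:
  deltas:
    - {"dx": 0,"dy": 0,"dz": 0,"wx": 0,"wy": 0,"wz": 0.7,"gripper": 220}
    - {"dx": 0,"dy": 0,"dz": 0,"wx": 0,"wy": 0,"wz": 0.7,"gripper": 220}
    - {"dx": 0,"dy": 0,"dz": 0,"wx": 0,"wy": 0,"wz": 0.7,"gripper": 220}
    - {"dx": 0,"dy": 0,"dz": 0,"wx": 0,"wy": 0,"wz": 0,"gripper": 220}

```text
time: 25.67
tool_pos: [0.5479, 0.2512, 0.2862]
ee_rot: [2.533, 0.074, 1.502]
wrist_force: [5.6, -0.0, 1.0]
width: 0.0215
finger_force: 30.0
```

```bash
python3 sp.py s4 s3
```

```text
t 25.92 j6 0.632 F/T tool [ 4.910e-01  5.209e+00  2.416e+00 -9.140e-01  2.950e-01  2.000e-03]
z mm [60, 58, 56, 54, 52, 50, 48, 46, 44, 42, 40, 38, 36, 34, 32, 30, 28]
prof [174, 157, 136, 129, 139, 148, 154, 151, 154, 154, 156, 161, 165, 170, 170, 167, 161]
spindle meandiff 1.77
thimble meandiff 6.18
roller meandiff 1.52
```

Run:
```python
from h import *
a=cv2.imread("pics/cap.png").astype(np.float32); 
st={}
im=np.zeros((384,512,3),np.float32); c=cv2.resize(a[:,:400],(80,100),interpolation=cv2.INTER_AREA)[:,:,::-1]; im[70:170,225:305]=c
st["s_init"]=im
for k in("s0","s1","s2","s3","s4"): st[k]=np.load(f"pics/{k}.npy").astype(np.float32)
zz=np.arange(.050,.027,-.0015)
print("z",(zz*1e3).round(1).tolist())
for x in(-.008,-.004,0,.004,.008):
  for k,A in st.items():
    p=np.array([proj("side",mp(MIC,(x-.0007,.0008,z)))[0] for z in zz],np.float32)
    q=cv2.remap(A,p[:,0].reshape(1,-1),p[:,1].reshape(1,-1),cv2.INTER_CUBIC)[0]
    print(x,k,"G",q[:,1].round().astype(int).tolist(),"R-B",(q[:,0]-q[:,2]).round().astype(int).tolist())
```

```text
z [50.0, 48.5, 47.0, 45.5, 44.0, 42.5, 41.0, 39.5, 38.0, 36.5, 35.0, 33.5, 32.0, 30.5, 29.0, 27.5]
-0.008 s_init G [105, 105, 104, 105, 106, 108, 111, 114, 121, 125, 121, 113, 110, 115, 129, 137] R-B [3, 2, 3, 3, 3, 3, 3, 3, 8, 17, 30, 50, 70, 98, 126, 130]
-0.008 s0 G [106, 106, 105, 106, 106, 106, 106, 108, 115, 126, 134, 131, 123, 126, 140, 147] R-B [4, 4, 4, 3, 4, 4, 3, 4, 9, 17, 27, 43, 63, 95, 130, 139]
-0.008 s1 G [105, 105, 105, 106, 106, 106, 107, 108, 115, 126, 135, 131, 122, 124, 139, 147] R-B [3, 3, 3, 3, 3, 3, 3, 4, 9, 17, 27, 44, 63, 95, 130, 139]
-0.008 s2 G [106, 106, 105, 106, 105, 105, 105, 108, 117, 128, 136, 132, 122, 123, 138, 146] R-B [3, 4, 4, 4, 4, 3, 3, 3, 9, 16, 26, 42, 60, 91, 128, 139]
-0.008 s3 G [106, 106, 105, 105, 105, 106, 106, 107, 115, 128, 138, 137, 127, 125, 135, 143] R-B [3, 3, 4, 4, 4, 3, 3, 4, 9, 17, 27, 40, 54, 80, 116, 131]
-0.008 s4 G [106, 106, 106, 107, 106, 106, 105, 107, 116, 130, 140, 137, 125, 122, 133, 141] R-B [4, 4, 4, 3, 4, 3, 3, 3, 9, 17, 27, 41, 53, 79, 113, 129]
-0.004 s_init G [106, 108, 108, 109, 109, 109, 115, 122, 124, 119, 
[... 2921 characters left out ...]
4, 175] R-B [2, 3, 3, 4, 3, 2, 3, 7, 25, 59, 103, 139, 151, 160, 162, 160]
0.008 s1 G [94, 97, 100, 105, 106, 108, 115, 119, 128, 145, 164, 178, 185, 188, 184, 176] R-B [3, 4, 3, 3, 3, 2, 3, 6, 25, 60, 102, 138, 151, 160, 162, 159]
0.008 s2 G [95, 99, 101, 105, 104, 103, 109, 115, 132, 156, 176, 187, 190, 190, 184, 176] R-B [3, 3, 3, 4, 3, 1, 3, 9, 27, 59, 96, 126, 138, 152, 160, 160]
0.008 s3 G [95, 99, 101, 105, 104, 103, 110, 116, 131, 153, 172, 182, 186, 188, 184, 175] R-B [2, 3, 3, 3, 3, 2, 3, 8, 26, 59, 98, 130, 143, 155, 161, 160]
0.008 s4 G [95, 98, 101, 105, 105, 104, 108, 115, 130, 151, 170, 182, 186, 188, 184, 175] R-B [3, 3, 3, 4, 3, 1, 3, 8, 27, 60, 100, 132, 146, 156, 161, 160]
```

>>> carry_out:
  deltas:
    - {"dx": 0,"dy": 0,"dz": 0,"wx": 0,"wy": 0,"wz": 0.7,"gripper": 220}
    - {"dx": 0,"dy": 0,"dz": 0,"wx": 0,"wy": 0,"wz": 0.7,"gripper": 220}
    - {"dx": 0,"dy": 0,"dz": 0,"wx": 0,"wy": 0,"wz": 0.7,"gripper": 220}
    - {"dx": 0,"dy": 0,"dz": 0,"wx": 0,"wy": 0,"wz": 0,"gripper": 220}

```text
time: 26.25
tool_pos: [0.5479, 0.2512, 0.2862]
ee_rot: [2.533, -0.07, 1.295]
wrist_force: [4.9, 0.3, 0.6]
width: 0.0216
finger_force: 30.0
```

```bash
python3 sp.py s5 s4
cat > pf.py <<'E'
from h import *
import sys
ks=sys.argv[1:]
x,y=proj("side",mp(MIC,(0,0,.036)))[0].astype(int)
for a,b in zip(ks[:-1],ks[1:]):
    d=(np.load(f"pics/{b}.npy")-np.load(f"pics/{a}.npy")).mean(2)[y-6:y+8,x-8:x+9].round().astype(int)
    print(a,b,"absmean",np.abs(d).mean().round(2),"n>8:",(np.abs(d)>8).sum()); 
    for r in d: print(" ".join(f"{v:4d}" for v in r))
E
python3 pf.py s2 s3 s4 s5
```

```text
t 26.5 j6 0.884 F/T tool [ 2.282e+00  4.847e+00  2.173e+00 -8.350e-01  4.600e-01 -2.000e-03]
z mm [60, 58, 56, 54, 52, 50, 48, 46, 44, 42, 40, 38, 36, 34, 32, 30, 28]
prof [176, 159, 137, 129, 139, 148, 155, 151, 153, 154, 158, 164, 171, 178, 176, 167, 158]
spindle meandiff 1.59
thimble meandiff 5.66
roller meandiff 1.47
s2 s3 absmean 0.91 n>8: 3
   0    0    0    1    1    1   -1    0   -1    1    0    0    0    0   -1    0    1
   0    1    0    0   -1   -1    0    1    1    0    0    0   -1    1   -1   -2    1
   0    0   -1    0   -1    0    0   -1    0    0    0    1    0   -1   -1    0    1
   2    1   -1    0    0    1   -1    0    1    0    0   -2    0    0   -1    0    0
  -1   -1    1    0   -2    0   -1    1    0   -1   -1   -1    0    0   -1    0    1
   0    2    1    0   -1    0    2    0    0    0   -7   -4    0    0   -1    0    0
  -1    0   -1   -1    0    0   -1   -6    1    1   -9   -7   -1   -1    0    0    0
   0    1   -1   -1    0    0   -3   -7   -3   -1   -2    0    0   -1    1   -1   -1
  -1   -1   -1    2    0    0    3   11    2   -2    0    3    0    0  
[... 2170 characters left out ...]
    1    0    0    0
  -1    1    2    0   -1    1    0   -1    3   11   19    9    2    1    0    1    0
   1    1    1    0    0    1    0    1    1    8    2    2   -1    1    0    0    1
   2    1    0    1    0    2    1   -1    2    7   -4   -2    0    2    0    0   -1
   0    1    0    1    2    1    1    1    1    3   -1   -1    0    1    1    2    0
   1    0    0    0    1    0    1    1    1   -1    0    1    0    0    1   -2    0
   0    0    0    0    0    0    1    0   -2    0    1    0    0    0    0    0    0
   1    0    0   -1    0    1   -1    0    1    1    1    2    1   -1    0    0    1
   1    1    1   -1   -1    1    1    0    3    0    0    0   -1    1    0    1    0
```

Changes are confined to the spindle flange, so it is still feeding.

>>> carry_out:
  deltas:
    - {"dx": 0,"dy": 0,"dz": 0,"wx": 0,"wy": 0,"wz": 0.7,"gripper": 220}
    - {"dx": 0,"dy": 0,"dz": 0,"wx": 0,"wy": 0,"wz": 0.7,"gripper": 220}
    - {"dx": 0,"dy": 0,"dz": 0,"wx": 0,"wy": 0,"wz": 0.7,"gripper": 220}
    - {"dx": 0,"dy": 0,"dz": 0,"wx": 0,"wy": 0,"wz": 0,"gripper": 220}

```text
time: 26.83
tool_pos: [0.5479, 0.2512, 0.2862]
ee_rot: [2.563, -0.211, 1.084]
wrist_force: [4.6, 0.2, 0.8]
width: 0.0215
finger_force: 30.0
```

```bash
python3 sp.py s6 s5|grep -v prof; python3 pf.py s5 s6|sed -n '1p;5,12p'
```

```text
t 27.08 j6 1.136 F/T tool [ 3.54   4.039  2.158 -0.689  0.644 -0.027]
z mm [60, 58, 56, 54, 52, 50, 48, 46, 44, 42, 40, 38, 36, 34, 32, 30, 28]
spindle meandiff 0.99
thimble meandiff 7.0
roller meandiff 0.89
s5 s6 absmean 0.78 n>8: 1
  -2   -1    0    1    0    0    0    1    0    0    1    1    0    1    0    0   -1
   1    1   -1    1    1    0    0    1    1    1    0    1    0    1    1    3   -1
   0   -1    1    0    1    0   -1   -1    1    0    1    1    1   -1    0    0    0
   1   -1   -2    1    1    1    1    0    1    0    0   -1   -1    1   -1    1    1
   0    0    1    1    1   -2   -3   -3   -1   -1    1    0    1    0    0    1   -1
   0    0   -1    0   -1   -4   -9   -4   -1    0    0    1    1    0    0    1    0
  -1    1    0    0   -2   -3   -3   -1    2   -1    0    0    5    3    1   -1    0
   0    0    1   -1    0   -1   -1    0    0    0    0    2    1    0    0    2    1
```

>>> carry_out:
  deltas:
    - {"dx": 0,"dy": 0,"dz": 0,"wx": 0,"wy": 0,"wz": 0.7,"gripper": 220}
    - {"dx": 0,"dy": 0,"dz": 0,"wx": 0,"wy": 0,"wz": 0.7,"gripper": 220}
    - {"dx": 0,"dy": 0,"dz": 0,"wx": 0,"wy": 0,"wz": 0.7,"gripper": 220}
    - {"dx": 0,"dy": 0,"dz": 0,"wx": 0,"wy": 0,"wz": 0,"gripper": 220}

```text
time: 27.42
tool_pos: [0.5479, 0.2511, 0.2863]
ee_rot: [2.624, -0.343, 0.861]
wrist_force: [5.1, 1.1, 0.8]
width: 0.0212
finger_force: 30.0
```

```bash
python3 sp.py s7 s6|grep -v prof; python3 pf.py s6 s7|sed -n '1p;5,12p'
```

```text
t 27.67 j6 1.388 F/T tool [ 4.169  3.205  2.335 -0.471  0.777 -0.024]
z mm [60, 58, 56, 54, 52, 50, 48, 46, 44, 42, 40, 38, 36, 34, 32, 30, 28]
spindle meandiff 0.68
thimble meandiff 3.26
roller meandiff 0.77
s6 s7 absmean 0.59 n>8: 0
   1    0    0    0    0    0    0    0    1   -1    0   -1    0   -2    0    0    0
   1    0    0    0   -1   -1    1   -1    0   -1    1   -1    0   -1    0    0    0
   0    0    1   -1   -1    1    0    1   -1   -1    0    0    0   -1    0   -1    0
   0    0    1    1   -1   -1    0    2    0    0    0    0    0    0    0   -1    0
  -2    0   -1    0    0    0    1    1    1   -1    0   -1   -1    0    1   -1   -1
  -1    0    1    0    1    0    0    0    0    0    1   -2    1    1    1   -1    1
   1    0   -1    1    0    0   -1   -1    0    0    0    1    0   -1   -1    1    1
   0    1   -2    1   -1    1    0    1    0    0    0   -2    1    0    0    1    0
```

The spindle stopped between 3.19 and 3.44 rad of turn, and the flange has been unchanged since. Adding 0.55 rad gives 2–3 clicks in total.

>>> carry_out:
  deltas:
    - {"dx": 0,"dy": 0,"dz": 0,"wx": 0,"wy": 0,"wz": 0.65,"gripper": 220}
    - {"dx": 0,"dy": 0,"dz": 0,"wx": 0,"wy": 0,"wz": 0.65,"gripper": 220}
    - {"dx": 0,"dy": 0,"dz": 0,"wx": 0,"wy": 0,"wz": 0.65,"gripper": 220}
    - {"dx": 0,"dy": 0,"dz": 0,"wx": 0,"wy": 0,"wz": 0.65,"gripper": 220}
    - {"dx": 0,"dy": 0,"dz": 0,"wx": 0,"wy": 0,"wz": 0.65,"gripper": 220}
    - {"dx": 0,"dy": 0,"dz": 0,"wx": 0,"wy": 0,"wz": 0.65,"gripper": 220}
    - {"dx": 0,"dy": 0,"dz": 0,"wx": 0,"wy": 0,"wz": 0.65,"gripper": 220}
    - {"dx": 0,"dy": 0,"dz": 0,"wx": 0,"wy": 0,"wz": 0,"gripper": 220}
    - {"dx": 0,"dy": 0,"dz": 0,"wx": 0,"wy": 0,"wz": 0,"gripper": 220}

```text
time: 28.42
tool_pos: [0.5478, 0.2511, 0.2862]
ee_rot: [2.873, -0.557, 0.303]
wrist_force: [5.4, 0.2, 1.8]
width: 0.0213
finger_force: 30.0
```

```bash
python3 sp.py s8 s7|grep -v prof; python3 pf.py s7 s8|sed -n '1p;5,12p'; python3 cp.py 2.74 0
```

```text
t 28.67 j6 1.934 F/T tool [ 5.049e+00  8.650e-01  2.356e+00  5.000e-03  8.430e-01 -6.000e-03]
z mm [60, 58, 56, 54, 52, 50, 48, 46, 44, 42, 40, 38, 36, 34, 32, 30, 28]
spindle meandiff 0.82
thimble meandiff 9.95
roller meandiff 0.94
s7 s8 absmean 0.82 n>8: 0
  -1    0   -2    0   -1    0   -1    0   -1    1   -1    1   -1    0   -2    0    0
  -1    0   -1    0    0    0   -2   -1   -1    0   -1    0    0    1   -1   -1   -1
   0   -1   -1    1    0   -1   -1    0   -1    0   -2   -2   -2    0   -1    0   -1
  -1   -1   -1   -2    0   -1   -1    0    0   -2   -1    0   -1    0    0    0   -2
   1   -2   -2   -1    0   -1   -1   -1   -1   -1   -2    0    0   -1   -1   -1    1
  -1   -1    0   -1    0   -1    0    0    0   -1   -1    0   -1   -2   -2    0   -1
   0   -1    0   -1   -2    0   -1    0   -1    0   -1   -1   -1   -1   -2   -1   -1
  -1   -1    0   -1    0    0    0   -1   -1    0   -1    0   -1   -1   -1   -2   -1
t 28.67 j [ 0.48 -0.03  1.61 -0.41  1.09  1.93] F [6.1 0.4 1.1] T [ 0.13 -0.77  0.23] w 0.021 ff 30.0
rot units [ 0.01 -0.01 -0.  ] | shift units after rot [-0.02 -0.01 -0.03] | before rot [-0.02 -0.01 -0.03]
F tool [5.6 0.8 2.5] Ttool [ 0.03  0.81 -0.03] grasp pt in mic mm [-1.000e-01  7.000e-01  1.495e+02]
turn 2.74
```

The spindle is fixed. Releasing the cap and backing off along the axis.

>>> carry_out:
  deltas:
    - {"dx": 0,"dy": 0,"dz": 0,"wx": 0,"wy": 0,"wz": 0,"gripper": 120}
    - {"dx": 0,"dy": 0,"dz": 0,"wx": 0,"wy": 0,"wz": 0,"gripper": 120}
    - {"dx": 0,"dy": 0,"dz": 0,"wx": 0,"wy": 0,"wz": 0,"gripper": 120}
    - {"dx": 0,"dy": 0,"dz": 0,"wx": 0,"wy": 0,"wz": 0,"gripper": 120}
    - {"dx": 0,"dy": 0,"dz": 0,"wx": 0,"wy": 0,"wz": 0,"gripper": 120}
    - {"dx": 0,"dy": 0,"dz": 0,"wx": 0,"wy": 0,"wz": 0,"gripper": 120}
    - {"dx": 0,"dy": 0,"dz": -0.4,"wx": 0,"wy": 0,"wz": 0,"gripper": 120}
    - {"dx": 0,"dy": 0,"dz": -0.8,"wx": 0,"wy": 0,"wz": 0,"gripper": 120}
    - {"dx": 0,"dy": 0,"dz": -0.8,"wx": 0,"wy": 0,"wz": 0,"gripper": 120}
    - {"dx": 0,"dy": 0,"dz": -0.8,"wx": 0,"wy": 0,"wz": 0,"gripper": 120}
    - {"dx": 0,"dy": 0,"dz": -0.8,"wx": 0,"wy": 0,"wz": 0,"gripper": 120}
    - {"dx": 0,"dy": 0,"dz": -0.8,"wx": 0,"wy": 0,"wz": 0,"gripper": 120}
    - {"dx": 0,"dy": 0,"dz": -0.8,"wx": 0,"wy": 0,"wz": 0,"gripper": 120}
    - {"dx": 0,"dy": 0,"dz": 0,"wx": 0,"wy": 0,"wz": 0,"gripper": 120}
    - {"dx": 0,"dy": 0,"dz": 0,"wx": 0,"wy": 0,"wz": 0,"gripper": 120}
    - {"dx": 0,"dy": 0,"dz": 0,"wx": 0,"wy": 0,"wz": 0,"gripper": 120}

```text
time: 30.0
tool_pos: [0.4886, 0.2615, 0.37]
ee_rot: [2.874, -0.555, 0.302]
wrist_force: [-0.6, -0.4, -1.0]
width: 0.0501
finger_force: 0.0
```

```bash
python3 sp.py s9 s8|grep -v prof; python3 pf.py s8 s9|sed -n '1p;5,12p'
python3 - <<'E'
from h import *
a=crop("side",240,85,67,100,6);b=crop("top",120,110,67,100,6)
cv2.imwrite("pics/fin.png",np.hstack([a[:,:400],b[:,:400]]))
E
```

```text
t 30.25 j6 1.94 F/T tool [-0.251  0.093  0.101  0.097 -0.254  0.012]
red 2 [257.  107.5] along -0.5 across -3.03
red 2 [262.5 113. ] along 7.3 across -4.02
z mm [60, 58, 56, 54, 52, 50, 48, 46, 44, 42, 40, 38, 36, 34, 32, 30, 28]
spindle meandiff 1.79
thimble meandiff 13.53
roller meandiff 1.67
s8 s9 absmean 1.62 n>8: 0
  -2    0   -2   -2   -2    0   -3   -2   -1   -2   -1   -2   -2    0    0   -1   -2
  -1   -2    0   -1   -1   -3   -1   -2   -2   -2   -3   -2   -2   -3   -2   -2   -3
  -2   -2   -3   -2   -2   -2   -1   -2   -4   -2   -3   -1   -2   -3   -2   -1   -2
  -1   -1   -2   -1   -2   -1   -2   -3   -3   -1   -2   -2   -1   -2   -1   -2   -1
  -1   -2    1   -1   -3    0    3    0   -1   -1   -1   -2   -1   -2   -2    0   -3
   0   -2   -2    0   -2    3    7    3   -2   -2   -2   -2   -3   -3   -1   -2   -2
  -3   -1   -2   -1    0    1    2    1   -1   -4   -3   -2   -5   -3   -2   -3   -2
  -1   -1   -2   -2   -1   -2   -2   -2   -2   -1   -2   -2   -4   -1   -2   -1   -2
```

View pics/fin.png

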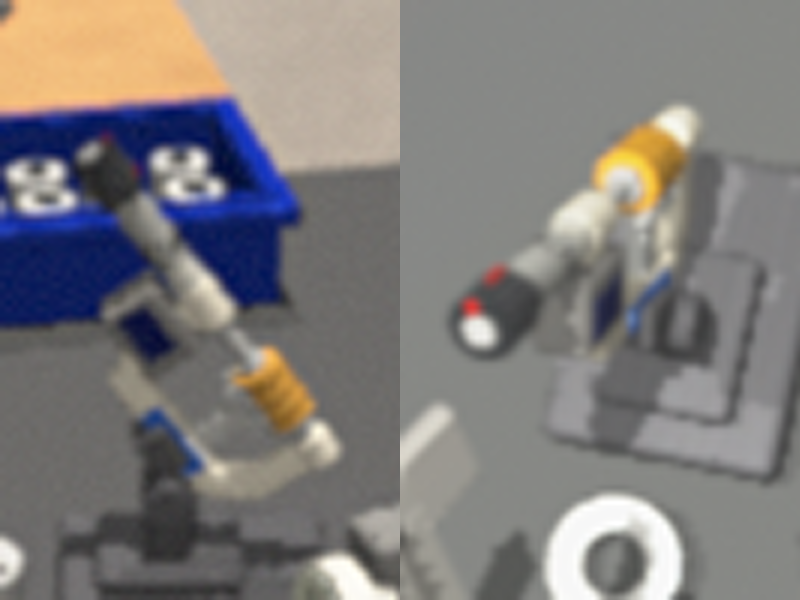

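The final picture shows the roller clamped true between the spindle and the anvil (side 275,390), with the red marks turned. I'll check whether anything shifted on release.

Run:
```python
from h import *
L={k:np.load(f"pics/{k}.npy").mean(2) for k in("s4","s5","s6","s8","s9")}
x,y=proj("side",mp(MIC,(0,0,.026)))[0].astype(int)
for a,b in(("s5","s6"),("s8","s9"),("s5","s9")):
    r=np.median(L[b][y-12:y+14,x-12:x+14]/L[a][y-12:y+14,x-12:x+14])
    d=(L[b]/r-L[a])[y-10:y+11,x-10:x+12].round().astype(int)
    print(a,b,"gain",r.round(3))
    for q in d: print(" ".join(f"{v if abs(v)>2 else 0:3d}" for v in q))
```

```text
s5 s6 gain 1.001
  0   0   0   0   0   0   0   0   0   0   0   0   0   0   0   3   0   0   0   0   0   0
  0   0   0   0   0   0   0   0   0   0   0   0   0   0   0   0   0   0   0   0   0   0
  0   0   0   0   0   0   0   0   0   0   0   0   0   0   0   0   0   0   0   0   0   0
  0   0   0   0   0   0   0   0   0   0   0   0   0   0   0   0   0   0   0   0   0   0
  0   0   0   0   0   0   0   0   0   0   0   0   0   0   0   0   0   0   0   0   0   0
  0   0   0   0   0   0   0   0   0   0   0   0   0   0   0   0   0   0   0   0   0   0
  0   0   0   0   0   0   0   0   0   0   0   0   0   0   0   0   0   0   0   0   0   0
  0   0   0   0   0   0   0   0   0   0   0   0   0   0   0   0   0   0   0   0   0   0
  0   0   0   0   0   0   0   0   0   0   0   0   0   0   0   0   0   0   0   0   0   0
  0   0   0   0   0   0  -4  -3   0   0   0   0   0   0   0   0   0   0   0   0   0   0
  0   0   0   0   0  -4  -9  -5   0   0   0   0   0   0   0   0   0   0   0   0   0   0
  0   0   0   0   0  -3  -3   0   0   0   0   0   5   3   0   0   0   0   0   0   0   0
  0   0   0   0   0   0   0
[... 3794 characters left out ...]
   0   0   0   0   0   0   0   0   0   0   0   0   0   0   0   0   0   0   0   0   0
  0   0   0   0   0   0   0   0   0   0   0   0   0   0   0   0   0   0   0   0   0   0
  0   0   0   0   0   0   0   0   0   0   0   0   0   0   0   0   0   0   0   0   0   0
  0   0   0   0   0   0   0   0   0   0   0   0   0   0   0   0   0   0   0   0   0   0
  0   0   0   0   0   0   0   0   0   0   0   0   0   0   0   0   0   0   0   0   0   0
  0   0   0   0   0   0   0   0   0   0   0   0   0   0   0   0   0   0   0   0   0   0
  0   0   0   0   0   0   0   0   0   0   0   0   0   0   0   0   0   0   0   0   0   0
  0   0   0   0   0   0   0   0   0   0   0   0   0   0   0   0   0   0   0   0   0   0
```

The settled state is identical to the one at spindle contact, which gives about 3 clicks of slip. The cap is free and nothing is touching, so I'm handing in.

```bash
python3 -c "
from bench import robot
print(robot.close_job())"
```

```text
the job is handed in; nothing more can be done
None
```

I handed the job in at about 30 s: the brass roller lies true in the V-rest, clamped between anvil and spindle after about three ratchet clicks (worked out from the cap's turn, not counted), and the cap is let go; the clamp force after release was not measured.

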